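# Right the fallen roll-ons, then shut and lock the vanity caddy

### The arm

A 6-joint arm with a two-finger parallel gripper is mounted at the origin on the work surface. World frame = base frame: x ahead of the robot, y to its left, z up, the work surface at z = 0. Lengths are in m, angles in rad, forces in N, time in s.
With the tool pointing down it reaches from about 0.35 to 0.725 m from the base axis. Payload 4.3 kg.
Tool frame: the origin (TCP) lies on the mounting face of the last link; the fingertips stand 173 mm ahead of it and the grasp point (between the pads) lies 155 mm ahead of it; z points along the fingers, y is the line along which they close (so a half turn about z gives the same grasp; the last joint's range is limited). The gripper opens to 85 mm and grips with 20 to 120 N. Pads are 22 mm wide; open, the fingers measure 114 mm over their backs; the gripper's body (76 mm by 85 mm) begins 54 mm behind the grasp point. The pads swing forward as they close: fully open they stand 13 mm farther back than shut.
Start: joints at [-1.272, 0.377, 0.081, 1.274, 0, 1.46], TCP at [0.229, -0.528, 0.405] pointing down, gripper open.
Joint ranges: [-2.72, 2.72], [-0.84, 1.66], [-1.02, 1.22], [-1.77, 2.12], [-1.37, 1.28], [-3.14, 3.14]. Speed limits (rad/s): [2.57, 2.57, 3.14, 3.14, 3.14, 3.14].

### API

Orientations are given as a unit quaternion [w, x, y, z].
In Python, from plant import state, grab_frame, hand_in, look_for, masks_of, place_of gives the robot as it stands.
- The arm moves only by the tool apply_moves, never from a script. Its argument "steps" is a list of rows, each a list of 7 numbers: the opening, from -1 (shut) to 1 (fully open), then the shift along the world's x, y, z in mm, then the turn, a rotation vector about the world's x, y, z in degrees. In form: [[hand, dx, dy, dz, ax, ay, az], ...]. A call has 1 to 20 rows; each row is the pose to reach, as a shift and turn from the pose commanded when the call began; what a row does not reach only later rows make up. A row lasts 1/12 s, in which the tool goes at most 41.7 mm and 7.16 degrees, less where a joint would pass 70% of its speed; a pose out of reach is approached as far as the arm can. A call with a gripper value outside its range is refused whole. The fingers move at their own pace and stop on an object; "force" is the grip in N (left out, the last holds). Time passes only in rows, so rows that repeat a pose let the fingers close. It gives the time, the measured TCP pose, the force, the opening and the grip force at its end, in the units of the state.
- state(): the state, without advancing time (a new reading comes with each control period).
- grab_frame(name): name is "scene" or "top" or "wrist"; returns a dict with "frame" (420x560x3 uint8, red, green, blue), "vfov" (degrees; the focal length in pixels is half the picture's height over the tangent of half this angle, whatever the lens; pixels are square), "cx", "cy" (the principal point, pixels), "R" (3x3) and "t" (3): a world point X has camera coordinates R X + t; the wrist camera has in their place "mount" (4x4, takes a point from camera to tool coordinates, whose origin is the TCP and whose axes are the flange's). Camera axes: x right, y down, z forward; pixel columns grow to the right and rows downward; lengths in m; the calibration is good to about 2 mm. A picture is of the moment at which its call begins: read the wrist's pose just before it. There is no depth.
- hand_in(): hands the job in; it is judged then, once.
Trained networks look in a picture, given as the dict that the camera call returned (one of the last four; its "shot" number tells which), for a name from the list of things; names that differ only in an ending like _2 or _b are one class to them, and where a whole thing is asked for, a point or a joint stands for the part that bears it (a point fixed in the world has none). Each returns a list of dicts, best first, with "p" (0 to 1); they miss things now and then, are a little off and sometimes report something else, mostly with a low value. They report only what shows in the picture. A call takes as long as a camera call. They do not tell look-alikes from the thing itself.
- look_for(picture, thing): "pixel" ([column, row] in pixels, amid what is visible of it).
- masks_of(picture, thing): "mask" (420x560 bool, what is visible of it) and "pixel" ([column, row] in pixels, amid what is visible of it).
- place_of(picture, thing): "pixel" ([column, row] in pixels: a listed point, or the origin of a listed thing).
The state is a dict: "clock": time; "qpos": joint angles; "joint_velocities": joint speeds; "effort": joint torques, N m; "tcp_pos": TCP position; "orientation": TCP orientation; "ft_force": force on the tool from outside, world axes, zero at the start; "ft_torque": the same for the moment, N m; "finger_gap": opening from 0.0 (shut) to 1.0 (fully open); "grasp_force": force on a finger pad.
Only numpy, scipy, OpenCV 4.12 (cv2) and the standard library are available. Lean on these libraries where they do the work, as an engineer would, in place of code of your own. Each camera call takes 0.05 s, during which the arm holds its last target. There are 200 camera calls.

### The job

Stand every fallen roll-on bottle upright, chrome cap up, on the floor of the caddy tray, each in the lane where the bottle of its own size already stands, and leave those two standing. With all of them standing, push the tray fully home, then swing the latch right across its front to lock it. Leave the toothbrush holder, the massager and the compact mirror where they are.

Things in the scene. Friction and masses are not known exactly. Their poses are not given: they have to be found in the camera images.
- tall_1: White TALL roll-on bottle, 130 mm long, body 40 mm wide (its y) by 36 mm thick (its z), 98 mm long, rounded rectangular section, plus chrome cap (29 mm across, 32 mm long), 0.14 kg, heavy base. Lies flat on the slab at the start, cap roughly towards the caddy; may be absent. Origin halfway along its long axis; its x axis points from base to cap, so x is up when it stands.
- tall_2: White TALL roll-on bottle, 130 mm long, body 40 mm wide (its y) by 36 mm thick (its z), 98 mm long, rounded rectangular section, plus chrome cap (29 mm across, 32 mm long), 0.14 kg, heavy base. Lies flat on the slab at the start, cap roughly towards the caddy; may be absent. Origin halfway along its long axis; its x axis points from base to cap, so x is up when it stands.
- short_1: White SHORT squat roll-on bottle, 92 mm long, body 52 mm wide (its y) by 40 mm thick (its z), 60 mm long, rounded rectangular section, plus chrome cap (29 mm across, 32 mm long), 0.14 kg, heavy base. Lies flat on the slab at the start, cap roughly towards the caddy; may be absent. Origin halfway along its long axis; its x axis points from base to cap, so x is up when it stands.
- short_2: White SHORT squat roll-on bottle, 92 mm long, body 52 mm wide (its y) by 40 mm thick (its z), 60 mm long, rounded rectangular section, plus chrome cap (29 mm across, 32 mm long), 0.14 kg, heavy base. Lies flat on the slab at the start, cap roughly towards the caddy; may be absent. Origin halfway along its long axis; its x axis points from base to cap, so x is up when it stands.
- standing_tall: The tall white roll-on bottle that already stands upright near the left (+y) end of one of the tray's lanes and shows which lane its kind belongs in; 130 mm tall, body 40 by 36 mm, chrome cap up. Origin at the centre of its base, z up.
- standing_short: The short white roll-on bottle that already stands upright near the left (+y) end of one of the tray's lanes and shows which lane its kind belongs in; 92 mm tall, body 52 by 40 mm, chrome cap up. Origin at the centre of its base, z up.
- caddy: Aluminium base plate of the vanity caddy, 254 mm (x) by 310 mm (y), 8 mm thick, fixed to the slab, with low side guides and a rear stop 42 mm high. Origin at slab level near its middle; its x axis points away from the robot along the tray's slide, y to the left along the lanes.
- tray (a joint): Slide of the bamboo tray on the base, in m: 0 = pulled out towards the robot (start), 0.05 = fully home against the rear stop. Push it along the caddy's +x; about 2 N of friction.
- lane_near (a point): Centre of the floor of the tray's lane nearer the robot; moves with the tray, axes as the caddy's. The floor is 16 mm above the slab. Each lane is 68 mm wide (x) and 272 mm long (y) inside; the walls rise 28 mm above the floor (the front wall 36 mm).
- lane_far (a point): The same for the lane farther from the robot, 88 mm beyond the near one; between them runs a 20 mm wide bamboo rib 28 mm high.
- tray_front (a point): Middle of the front face of the tray's thick front wall, the face to push on; 45 mm above the slab, 7 mm below the wall's top edge (52 mm).
- latch (a joint): Steel swing latch, in rad, turning about an upright pivot at the caddy's right front corner: 0 = arm points along the caddy's -x, towards the robot (open); 1.57 = arm points along the caddy's +y, across the front of the tray that is home (locked, at its stop). Stiff, stays where left.
- latch_tab (a point): Middle of the upright tab on the latch arm, 73 mm from the pivot; the tab is 34 mm along the arm, 10 mm thick, its top 23 mm above this point (78 mm above the slab).
- latch_pivot (a point): On the latch's pivot axis, 20 mm above the slab.
- holder: White ceramic toothbrush holder 76 mm across, 95 mm high, with a bamboo toothbrush (to 190 mm). Bystander. Origin under its centre.
- massager: Hard silicone scalp massager, 80 mm across, 70 mm high. Bystander. Origin under its centre.
- compact: Open compact mirror, 84 mm across, raised lid 95 mm high. Bystander. Origin under its centre.
Things that resemble listed ones, but are neither listed nor needed, are in the scene too. Leave any blue or yellow look-alike of the tall_1 alone.

How it is judged:
By the outcome, as a careful person would: the job done as asked, in the order asked, and still so for the second after the job is handed in, with the robot touching nothing.
Of tall_1, tall_2, short_1, short_2 only 3 to 4 are there at a start; the rules pass over those that are not, and their reading is None.
At some moment in a run one of tall_1, tall_2, short_1, short_2 may be knocked a few centimetres aside while the robot is not near it.
It also fails if it takes over 210 s, if anything falls off the work surface, if the arm or the gripper's body presses on something with over 40 N, if the wrist force passes 120 N, or if a joint passes its speed limit or range.

## Working session

There is one attempt and no reset: what is moved stays moved. The work goes in short steps, Python scripts to look and compute and a tool call to move; the robot and the scene stay as the last step left them, time stands still between calls to the robot, and variables do not carry over. Pictures are saved under pics/ and viewed, at most 14 in all, crops included, and the job is handed in when it is done.

Besides the shell and the picture viewer there is one more tool, called after "Emit:" as name(argument=value, ...) on one line, values as JSON. apply_moves: Moves the arm, as the interface text tells. Its arguments: {"type":"object","properties":{"steps":{"type":"array","items":{"type":"array","items":{"type":"number"}}},"force":{"type":"number"}},"required":["steps"]}

```bash
ls; mkdir -p pics
cat > h.py <<'E'
import numpy as np, cv2
from plant import state, grab_frame, hand_in, look_for, masks_of, place_of
from scipy.spatial.transform import Rotation as Ro
def save(g,n): cv2.imwrite('pics/'+n,g['frame'][:,:,::-1])
def pose(s):
    q=s['orientation']; return Ro.from_quat([q[1],q[2],q[3],q[0]]).as_matrix(), np.array(s['tcp_pos'])
def cam(g,s=None):
    if 'R' in g: return np.array(g['R']),np.array(g['t'])
    Rt,p=pose(s); M=np.array(g['mount']); Rc=Rt@M[:3,:3]; c=Rt@M[:3,3]+p
    return Rc.T,-Rc.T@c
def foc(g): return g['frame'].shape[0]/2/np.tan(np.radians(g['vfov'])/2)
def ray(g,px,z,s=None):
    R,t=cam(g,s); f=foc(g)
    d=R.T@np.array([(px[0]-g['cx'])/f,(px[1]-g['cy'])/f,1]); c=-R.T@t
    return c+d*(z-c[2])/d[2]
def proj(g,X,s=None):
    R,t=cam(g,s); v=R@np.array(X)+t; f=foc(g); return [v[0]/v[2]*f+g['cx'],v[1]/v[2]*f+g['cy']]
E
python3 - <<'E'
from h import *
print(state())
for n in ['top','scene']:
    g=grab_frame(n); save(g,n+'0.png')
    R,t=cam(g); print(n,-R.T@t,g['vfov'],R[2])
    Z=dict(tall_1=.018,short_1=.02,standing_tall=.016,standing_short=.016,lane_near=.016,lane_far=.016,tray_front=.045,latch_tab=.055,latch_pivot=.02,caddy=0,holder=0,massager=0,compact=0)
    for k,z in Z.items():
        for r in place_of(g,k)[:5]:
            print(n,k,round(r['p'],2),np.round(r['pixel']),np.round(ray(g,r['pixel'],z),3))
E
```

```text
pics
{'clock': 0.0, 'qpos': array([-1.27230022e+00,  3.78085279e-01,  7.96371333e-02,  1.27439071e+00,
        2.43407633e-05,  1.46050494e+00]), 'joint_velocities': array([-0.00010442,  0.0005978 , -0.00013125, -0.00090124,  0.00061961,
        0.00059171]), 'effort': array([ 2.28844551e-04, -4.63608849e+01,  2.69873840e+01,  2.10238632e-02,
        1.40868633e-04, -9.20076388e-07]), 'tcp_pos': array([ 0.22848662, -0.52733236,  0.40375217]), 'orientation': array([-1.01789181e-03,  9.79183709e-01,  2.02973447e-01, -8.38453008e-05]), 'ft_force': array([-0.70235827,  0.72251271, -0.14767143]), 'ft_torque': array([-0.02009251,  0.0490009 ,  0.00531326]), 'grasp_force': 0.0, 'finger_gap': 1.0022437544512026}
top [0.43085181 0.07942642 1.05857095] 53.70847304662609 [ 0.06380626 -0.01631379 -0.99782895]
top tall_1 0.96 [176. 231.] [0.441 0.308 0.018]
top tall_1 0.8 [436. 236.] [ 0.431 -0.343  0.018]
top tall_1 0.74 [174. 172.] [0.589 0.315 0.018]
top tall_1 0.74 [110. 176.] [0.579 0.476 0.018]
top tall_1 0.7 [263. 271.] [0.343 0.092 0.018]
top short_1 0.66 [429. 176.] [ 0.583 -0.329  0.02 
[... 1270 characters left out ...]
e standing_short 0.81 [267. 226.] [0.531 0.085 0.016]
scene lane_near 0.82 [251. 210.] [ 0.525 -0.003  0.016]
scene lane_near 0.39 [225. 216.] [ 0.602 -0.025  0.016]
scene lane_near 0.37 [235. 233.] [0.62  0.057 0.016]
scene lane_far 0.94 [227. 219.] [ 0.605 -0.009  0.016]
scene tray_front 0.65 [268. 198.] [0.474 0.014 0.045]
scene latch_tab 0.59 [249. 165.] [ 0.421 -0.163  0.055]
scene latch_pivot 0.46 [232. 180.] [ 0.483 -0.171  0.02 ]
scene caddy 0.69 [230. 221.] [ 0.593 -0.014  0.   ]
scene caddy 0.5 [249. 211.] [ 0.521 -0.018  0.   ]
scene holder 0.33 [235. 233.] [0.611 0.04  0.   ]
scene massager 0.79 [270. 173.] [ 0.343 -0.151  0.   ]
scene compact 0.79 [423. 293.] [0.387 0.496 0.   ]
```

View pics/top0.png

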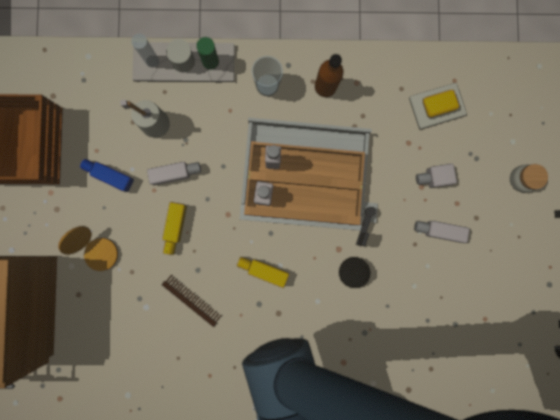

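View pics/scene0.png

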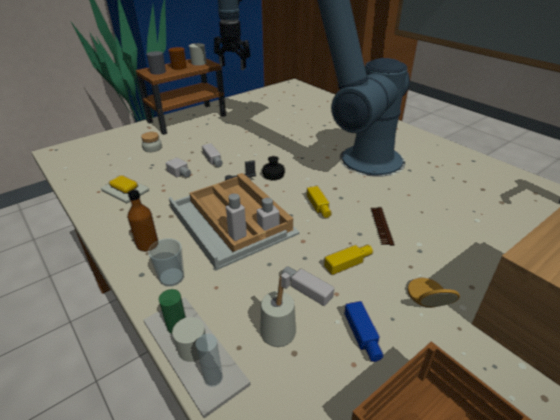

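Top view: the white bottles are tall at (174,172) with its cap right, short at (437,176) with its cap left, and tall at (443,231) with its cap left. Yellow and blue ones are look-alikes. The tall bottle stands in the far lane (272,158) and the short in the near lane (263,193). The scene view agrees. I'll measure by mask.

```bash
cat >> h.py <<'E'
def lying(g,thing,h,s=None):
    "white lying bottles: centre, base->cap dir, length, all on plane z=h"
    out=[]; hsv=cv2.cvtColor(g['frame'],cv2.COLOR_RGB2HSV)
    for r in masks_of(g,thing):
        m=r['mask']
        if m.sum()<60: continue
        sat=np.median(hsv[...,1][m]); hue=np.median(hsv[...,0][m])
        if sat>110: continue
        ys,xs=np.nonzero(m)
        P=np.array([ray(g,(x,y),h,s)[:2] for x,y in zip(xs,ys)])
        (c,sz,a)=cv2.minAreaRect((P*1000).astype(np.float32))
        u=np.array([np.cos(np.radians(a)),np.sin(np.radians(a))])
        if sz[1]>sz[0]: u=np.array([-u[1],u[0]])
        c=np.array(c)/1000; v=np.array([-u[1],u[0]]); L=max(sz)/1000
        d=(P-c)@u; w=(P-c)@v
        wd=lambda k: np.ptp(w[k]) if k.sum()>3 else 0
        if wd(d>L*.36)>wd(d<-L*.36): u=-u
        out.append((round(r['p'],2),np.round(c,4),np.round(u,3),round(np.degrees(np.arctan2(u[1],u[0])),1),np.round(np.array(sz),0),'sat',sat,np.round(r['pixel'])))
    return out
E
python3 - <<'E'
from h import *
g=grab_frame('top')
for k in ['tall_1','short_1']:
    for o in lying(g,k,.018): print(k,o)
E
```

```text
tall_1 (0.59, array([ 0.4467, -0.3552]), array([0.181, 0.983]), np.float64(79.6), array([141.,  44.]), 'sat', np.float64(18.0), array([440., 233.]))
tall_1 (0.57, array([0.591 , 0.3169]), array([ 0.229, -0.974]), np.float64(-76.8), array([ 48., 135.]), 'sat', np.float64(18.0), array([169., 173.]))
short_1 (0.58, array([ 0.5834, -0.3441]), array([-0.177,  0.984]), np.float64(100.2), array([ 54., 101.]), 'sat', np.float64(18.0), array([435., 173.]))
```

Emit:
apply_moves(steps=[[1,100,110,0,0,0,0],[1,200,170,0,0,0,0],[1,200,170,0,0,0,0],[1,200,170,0,0,0,0],[1,200,170,0,0,0,0],[1,200,170,0,0,0,0],[1,200,170,0,0,0,0],[1,200,170,0,0,0,0],[1,200,170,0,0,0,0],[1,200,170,0,0,0,0]])

```text
clock: 2.38
tcp_pos: [0.4279, -0.3583, 0.4047]
orientation: [0.0, 0.979, 0.203, -0.0]
ft_force: [-0.5, 0.6, 0.1]
finger_gap: 0.999
grasp_force: 0.0
```

Run:
```python
from h import *
s=state(); g=grab_frame('wrist'); save(g,'w1.png'); g2=grab_frame('top')
print(s['qpos'],s['tcp_pos']); print(pose(s)[0].round(3)); print(np.round(g['mount'],3))
for k in ['tall_1','short_1']:
    for o in lying(g,k,.03,s): print('w',k,o)
    for o in lying(g2,k,.02): print('top',k,o)
```

```text
[-8.10597435e-01  3.42472738e-01  3.02530737e-02  1.25863313e+00
 -7.83777159e-04  1.92315208e+00] [ 0.42790793 -0.35832881  0.40466177]
[[ 0.918  0.397 -0.001]
 [ 0.397 -0.918 -0.   ]
 [-0.001  0.    -1.   ]]
[[-0.001 -0.946 -0.325  0.083]
 [ 1.    -0.001  0.    -0.001]
 [-0.    -0.325  0.946  0.031]
 [ 0.     0.     0.     1.   ]]
w tall_1 (0.62, array([ 0.4463, -0.3561]), array([0.184, 0.983]), np.float64(79.4), array([131.,  44.]), 'sat', np.float64(11.0), array([287., 166.]))
top tall_1 (0.96, array([0.5904, 0.3171]), array([ 0.225, -0.974]), np.float64(-77.0), array([ 45., 132.]), 'sat', np.float64(17.0), array([170., 172.]))
top tall_1 (0.62, array([ 0.4461, -0.3533]), array([0.152, 0.988]), np.float64(81.3), array([138.,  44.]), 'sat', np.float64(18.0), array([440., 232.]))
w short_1 (0.6, array([ 0.581, -0.344]), array([-0.144,  0.99 ]), np.float64(98.3), array([57., 93.]), 'sat', np.float64(11.0), array([336.,  42.]))
top short_1 (0.61, array([ 0.5834, -0.3439]), array([-0.155,  0.988]), np.float64(98.9), array([ 54., 102.]), 'sat', np.float64(18.0), array([435., 175.]))
```

View pics/w1.png

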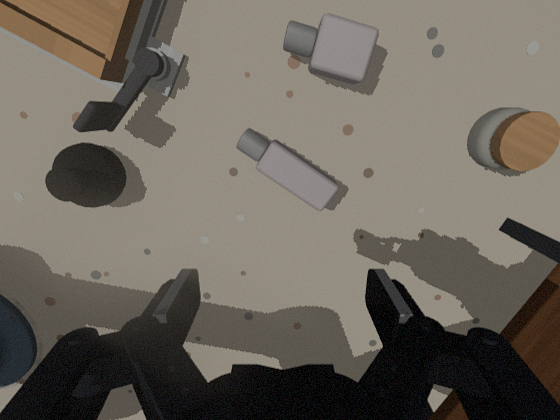

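The wrist view shows the tall at about (290,170), the short at about (335,45), and the latch arm at about (125,95), which agree with the masks. Tall first. I'll turn the hand the long way so the last joint ends near 0 at placing.

Emit:
apply_moves(steps=[[1,0,0,0,0,0,60],[1,0,0,0,0,0,60],[1,0,0,0,0,0,60],[1,0,0,0,0,0,60],[1,0,0,0,0,0,60],[1,0,0,0,0,0,60],[1,0,0,0,0,0,60],[1,0,0,0,0,0,60],[1,0,0,0,0,0,118],[1,0,0,0,0,0,118],[1,0,0,0,0,0,118],[1,0,0,0,0,0,118],[1,0,0,0,0,0,118],[1,0,0,0,0,0,118],[1,0,0,0,0,0,118],[1,0,0,0,0,0,118],[1,0,0,0,0,0,118],[1,0,0,0,0,0,118]])

```text
clock: 4.18
tcp_pos: [0.4282, -0.358, 0.4048]
orientation: [0.0, 0.33, 0.944, 0.0]
ft_force: [0.6, 0.2, -0.2]
finger_gap: 0.997
grasp_force: 0.0
```

Emit:
apply_moves(steps=[[1,0,0,0,0,0,60],[1,0,0,0,0,0,60],[1,0,0,0,0,0,60],[1,0,0,0,0,0,60],[1,0,0,0,0,0,60],[1,0,0,0,0,0,60],[1,0,0,0,0,0,60],[1,0,0,0,0,0,60],[1,0,0,0,0,0,118],[1,0,0,0,0,0,118],[1,0,0,0,0,0,118],[1,0,0,0,0,0,118],[1,0,0,0,0,0,118],[1,0,0,0,0,0,118],[1,0,0,0,0,0,118],[1,0,0,0,0,0,118],[1,0,0,0,0,0,118],[1,0,0,0,0,0,118]])

```text
clock: 5.68
tcp_pos: [0.4284, -0.3579, 0.4047]
orientation: [-0.0, -0.638, 0.77, 0.0]
ft_force: [0.2, -0.1, -0.3]
finger_gap: 1.001
grasp_force: 0.0
```

```bash
cat >> h.py <<'E'
def orient(yt_deg, tilt):
    "tool y at yt_deg; horizontal tool dir = yt-90deg (x_t); tilt>0 points it that way, from straight down"
    a=np.radians(yt_deg); y=np.array([np.cos(a),np.sin(a),0]); x=np.array([np.sin(a),-np.cos(a),0])
    t=np.radians(tilt); z=np.sin(t)*x+np.array([0,0,-np.cos(t)]); return np.stack([np.cross(y,z),y,z],1)
def plan(R,gp,s=None,d=.155,name=''):
    s=s or state(); R0,p0=pose(s); p=np.array(gp)-d*R[:,2]
    rv=np.degrees(Ro.from_matrix(R@R0.T).as_rotvec())
    print(name,'shift',np.round((p-p0)*1000,1),'turn',np.round(rv,1),'tcp',p.round(3))
E
python3 - <<'E'
from h import *
s=state(); print(s['qpos'].round(3),s['tcp_pos'].round(4))
g=grab_frame('top')
for o in lying(g,'tall_1',.02): print(o)
g=grab_frame('wrist')
for o in lying(g,'tall_1',.03,s): print(o)
R=orient(169.4,-45)
plan(R,[.448,-.346,.124],s,name='pre'); plan(R,[.448,-.346,.024],s,name='grasp')
E
```

```text
[-0.81   0.343  0.031  1.259 -0.    -2.194] [ 0.4284 -0.3579  0.4047]
(0.95, array([0.5918, 0.317 ]), array([ 0.225, -0.974]), np.float64(-77.0), array([ 44., 133.]), 'sat', np.float64(18.0), array([168., 175.]))
(0.81, array([ 0.4454, -0.355 ]), array([0.192, 0.981]), np.float64(78.9), array([139.,  46.]), 'sat', np.float64(18.0), array([440., 232.]))
(0.67, array([ 0.445 , -0.3576]), array([0.183, 0.983]), np.float64(79.5), array([130.,  41.]), 'sat', np.float64(11.0), array([270., 174.]))
pre shift [  39.8  119.6 -171.1] turn [-44.2   8.3   0.1] tcp [ 0.468 -0.238  0.234]
grasp shift [  39.8  119.6 -271.1] turn [-44.2   8.3   0.1] tcp [ 0.468 -0.238  0.134]
```

Emit:
apply_moves(steps=[[1,40,119,-171,-44.2,8.3,0],[1,40,119,-171,-44.2,8.3,0],[1,40,119,-171,-44.2,8.3,0],[1,40,119,-171,-44.2,8.3,0],[1,40,119,-171,-44.2,8.3,0],[1,40,119,-171,-44.2,8.3,0],[1,40,119,-171,-44.2,8.3,0],[1,40,119,-171,-44.2,8.3,0],[1,40,119,-171,-44.2,8.3,0],[1,40,119,-171,-44.2,8.3,0],[1,40,119,-195,-44.2,8.3,0],[1,40,119,-220,-44.2,8.3,0],[1,40,119,-245,-44.2,8.3,0],[1,40,119,-260,-44.2,8.3,0],[1,40,119,-271,-44.2,8.3,0],[1,40,119,-271,-44.2,8.3,0],[1,40,119,-271,-44.2,8.3,0]])

```text
clock: 7.3
tcp_pos: [0.4687, -0.2395, 0.1341]
orientation: [-0.294, -0.59, 0.711, -0.244]
ft_force: [0.4, -0.0, 0.5]
finger_gap: 1.0
grasp_force: 0.0
```

Run:
```python
from h import *
s=state(); print(s['qpos'].round(3)); plan(orient(169.4,-45),[.447,-.347,.024],s)
g=grab_frame('wrist'); save(g,'w2.png')
```

```text
[-0.413  0.533 -0.626  0.192 -0.76  -1.886]
 shift [-1.5  0.2 -0.5] turn [-0.  -0.   0.1] tcp [ 0.467 -0.239  0.134]
```

View pics/w2.png

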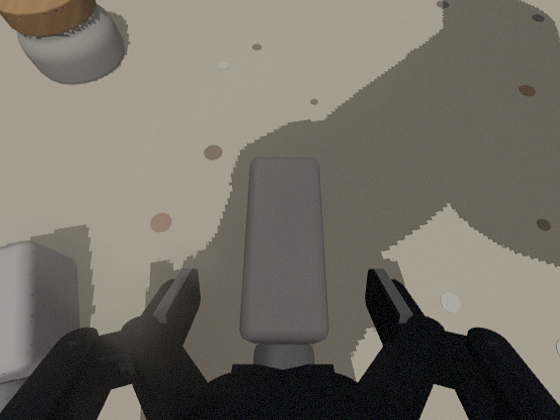

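The bottle body (285,250) is centred between the fingers, so I'll close and lift.

Emit:
apply_moves(steps=[[-1,0,0,0,0,0,0],[-1,0,0,0,0,0,0],[-1,0,0,0,0,0,0],[-1,0,0,0,0,0,0],[-1,0,0,0,0,0,0],[-1,0,0,0,0,0,0],[-1,0,0,0,0,0,0],[-1,0,0,0,0,0,0],[-1,0,0,20,0,0,0],[-1,0,0,45,0,0,0],[-1,0,0,75,0,0,0],[-1,0,0,110,0,0,0],[-1,0,0,145,0,0,0],[-1,0,0,180,0,0,0],[-1,0,0,215,0,0,0],[-1,0,0,240,0,0,0],[-1,0,0,240,0,0,0]], force=60)

```text
clock: 8.77
tcp_pos: [0.4702, -0.2394, 0.38]
orientation: [-0.293, -0.588, 0.712, -0.249]
ft_force: [1.1, -0.4, -0.3]
finger_gap: 0.463
grasp_force: 60.4
```

Run:
```python
from h import *
s=state(); print(s['qpos'].round(3)); 
R=orient(169.4,-45)
plan(orient(169.4,0),[.47,-.24,.22],s,name='down'); 
g=grab_frame('top')
for k,z in dict(standing_tall=.016,standing_short=.016,lane_near=.016,lane_far=.016,tray_front=.045,latch_tab=.055,latch_pivot=.02,caddy=0).items():
    for r in place_of(g,k)[:2]: print(k,round(r['p'],2),ray(g,r['pixel'],z).round(3))
g=grab_frame('scene')
for k,z in dict(standing_tall=.016,standing_short=.016,lane_near=.016,lane_far=.016,tray_front=.045,latch_tab=.055,latch_pivot=.02,caddy=0).items():
    for r in place_of(g,k)[:2]: print('sc',k,round(r['p'],2),ray(g,r['pixel'],z).round(3))
```

```text
[-0.411  0.214 -0.326  0.8   -0.761 -1.886]
down shift [-0.2 -0.6 -5. ] turn [44.5 -7.8  0.2] tcp [ 0.47  -0.24   0.375]
standing_tall 0.76 [0.623 0.067 0.016]
standing_tall 0.6 [ 0.612 -0.013  0.016]
standing_short 0.96 [0.54  0.084 0.016]
lane_near 0.87 [ 0.523 -0.006  0.016]
lane_far 0.89 [ 0.613 -0.014  0.016]
lane_far 0.48 [0.712 0.371 0.016]
tray_front 0.66 [ 0.58  -0.002  0.045]
latch_tab 0.65 [ 0.417 -0.157  0.055]
latch_tab 0.46 [ 0.488 -0.171  0.055]
latch_pivot 0.78 [ 0.492 -0.176  0.02 ]
caddy 0.95 [ 0.596 -0.011  0.   ]
sc standing_tall 0.92 [0.617 0.058 0.016]
sc standing_short 0.64 [0.535 0.094 0.016]
sc standing_short 0.39 [ 0.449 -0.02   0.016]
sc lane_near 0.6 [0.536 0.007 0.016]
sc lane_far 0.93 [ 0.604 -0.013  0.016]
sc tray_front 0.58 [0.477 0.006 0.045]
sc latch_tab 0.57 [ 0.425 -0.151  0.055]
sc latch_pivot 0.77 [ 0.493 -0.153  0.02 ]
sc latch_pivot 0.66 [0.529 0.087 0.02 ]
sc caddy 0.65 [ 0.587 -0.014  0.   ]
```

Emit:
apply_moves(steps=[[-1,0,0,20,44.5,-7.8,0],[-1,0,0,20,44.5,-7.8,0],[-1,0,0,20,44.5,-7.8,0],[-1,0,0,20,44.5,-7.8,0],[-1,0,0,20,44.5,-7.8,0],[-1,0,0,20,44.5,-7.8,0],[-1,0,0,20,88.5,-15.9,0],[-1,0,0,20,88.5,-15.9,0],[-1,0,0,20,88.5,-15.9,0],[-1,0,0,20,88.5,-15.9,0],[-1,0,0,20,88.5,-15.9,0],[-1,0,0,20,88.5,-15.9,0],[-1,0,0,20,88.5,-15.9,0],[-1,0,0,20,88.5,-15.9,0],[-1,0,0,20,88.5,-15.9,0]], force=60)

```text
clock: 10.92
tcp_pos: [0.4687, -0.2394, 0.393]
orientation: [0.29, -0.592, 0.71, 0.247]
ft_force: [0.6, 0.7, -1.6]
finger_gap: 0.463
grasp_force: 60.4
```

Run:
```python
from h import *
s=state(); print(s['qpos'].round(3)); 
for yt in (90,86):
  R=orient(yt,45); plan(R,[.609,-.06,.25],s,name=yt)
g=grab_frame('top')
for a,b,z in [((243,221),(365,230),.015),((243,200),(362,206),.044),((250,122),(369,130),.042)]:
    A,B=ray(g,a,z),ray(g,b,z); print(A.round(3),B.round(3),np.degrees(np.arctan2(*(A-B)[:2]))*-1)
hh=cv2.resize(g['frame'][100:270,220:400],None,fx=4.4,fy=3.5*1.257,interpolation=cv2.INTER_CUBIC); hh=hh[:600]
cv2.imwrite('pics/topc.png',hh[:,:,::-1]); print(hh.shape)
for k in ('tray','caddy'):
  for r in masks_of(g,k)[:1]:
    ys,xs=np.nonzero(r['mask']); P=np.array([ray(g,p,.03)[:2] for p in zip(xs,ys)])*1000
    print(k,r['p'],cv2.minAreaRect(P.astype(np.float32)))
```

```text
[-0.75   0.511  0.112  1.67   0.63  -2.306]
90 shift [ 30.7 179.4 -33.4] turn [ -0.2  -0.5 -79.9] tcp [ 0.499 -0.06   0.36 ]
86 shift [ 31.  187.  -33.4] turn [ -0.3  -0.5 -83.9] tcp [ 0.5   -0.052  0.36 ]
[0.467 0.142 0.015] [ 0.445 -0.165  0.015] -4.063947925162167
[0.518 0.141 0.044] [ 0.504 -0.152  0.044] -2.6917114711163084
[0.712 0.125 0.042] [ 0.694 -0.172  0.042] -3.521122590602561
(600, 792, 3)
tray 0.71 ((562.533203125, -11.167007446289062), (289.0584716796875, 188.37258911132812), 84.97455596923828)
caddy 0.59 ((567.7857666015625, -19.55712890625), (326.9128723144531, 296.8353271484375), 84.95233154296875)
```

View pics/topc.png

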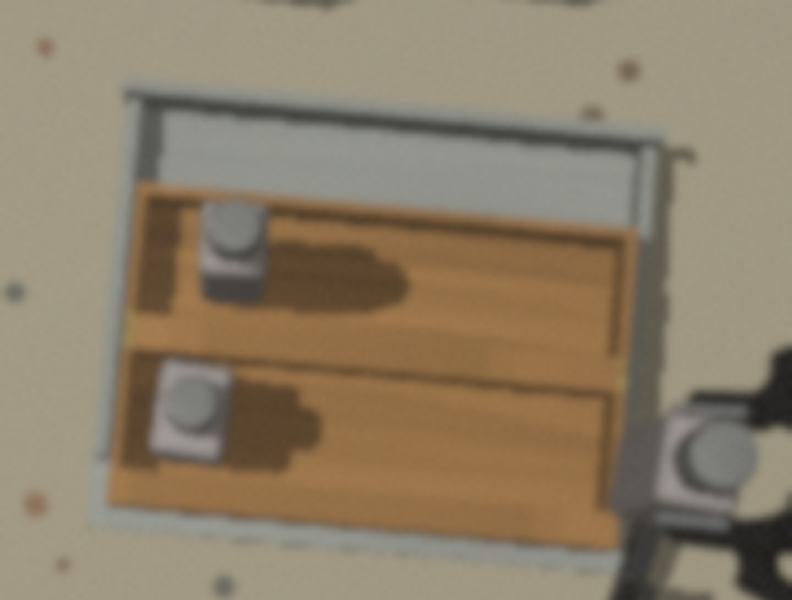

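Run:
```python
from h import *
g=grab_frame('top')
def P(c,z): return ray(g,(220+c[0]/4.4,100+c[1]/4.4),z)[:2]
FL,FR,BL,BR=P((107,503),.052),P((620,548),.052),P((140,183),.044),P((637,230),.044)
RL,RR=P((130,335),.044),P((622,372),.044)
for A,B in ((FL,FR),(BL,BR),(RL,RR)): print(A.round(4),B.round(4),np.degrees(np.arctan2(B[0]-A[0],A[1]-B[1])),np.linalg.norm(A-B))
c=(FL+FR+BL+BR)/4; print('centre',c, np.linalg.norm(FL-BL),np.linalg.norm(FR-BR))
psi=np.radians(-4.5); x=np.array([np.cos(psi),np.sin(psi)]); y=np.array([-x[1],x[0]])
r=(RL+RR)/2; print('rib',r,'far',r+.044*x,'near',r-.044*x)
for k in ('tall_1','short_1'):
  for o in lying(g,k,.02): print(k,o)
s=state()
place=r+.044*x-.06*y; print('place',place)
plan(orient(85.5,45),[*place,.25],s,name='above')
```

```text
[0.482  0.1369] [ 0.4579 -0.1468] -4.8482882578613955 0.2847492658955036
[0.6627 0.1201] [ 0.6375 -0.1602] -5.131473007411848 0.28142376269391123
[0.5765 0.1251] [ 0.5569 -0.1509] -4.072290124291311 0.2766996491654925
centre [ 0.56002996 -0.01253194] 0.18145953646201302 0.18007143434258885
rib [ 0.56671965 -0.01285204] far [ 0.61058402 -0.01630425] near [ 0.52285529 -0.00939984]
tall_1 (0.89, array([ 0.5096, -0.1861]), array([ 0.126, -0.992]), np.float64(-82.7), array([58., 87.]), 'sat', np.float64(18.0), array([373., 208.]))
tall_1 (0.63, array([0.5914, 0.3169]), array([ 0.189, -0.982]), np.float64(-79.1), array([ 43., 129.]), 'sat', np.float64(18.0), array([167., 173.]))
short_1 (0.65, array([ 0.5851, -0.3596]), array([-0.157,  0.988]), np.float64(99.0), array([55., 72.]), 'sat', np.float64(18.0), array([441., 173.]))
short_1 (0.41, array([0.5377, 0.0931]), array([-0.985,  0.173]), np.float64(170.1), array([41., 57.]), 'sat', np.float64(18.0), array([262., 190.]))
place [ 0.60587647 -0.07611929]
above shift [ 28.  170.7 -34.8] turn [ -0.2  -0.4 -84.4] tcp [ 0.497 -0.068  0.36 ]
```

```bash
cat >> h.py <<'E'
def rel(C,u_deg,L,h,tcp,R):
    "base point and axis in tool frame from lying centre C(xy), axis angle, length, half height"
    u=np.array([np.cos(np.radians(u_deg)),np.sin(np.radians(u_deg)),0]); b=np.array([*C,h])-L/2*u
    v=R.T@(b-tcp); v[1]=0; return v
def place(v,xy,zb,yt,s,name=''):
    R=orient(yt,45); R0,p0=pose(s); p=np.array([*xy,zb])-R@v
    print(name,'shift',np.round((p-p0)*1000,1),'turn',np.round(np.degrees(Ro.from_matrix(R@R0.T).as_rotvec()),1),'tcp',p.round(3))
E
python3 - <<'E'
from h import *
s=state()
v=rel([.4455,-.357],79.4,.13,.018,np.array([.4687,-.2395,.1341]),orient(169.4,-45)); print(v)
for z in (.15,.06,.017): place(v,[.603,-.110],z,85.3,s,z)
E
```

```text
[0.04855177 0.         0.21274197]
0.15 shift [ 18.7 137.7 -59.7] turn [ -0.2  -0.4 -84.6] tcp [ 0.487 -0.1    0.335]
0.06 shift [  18.7  137.7 -149.7] turn [ -0.2  -0.4 -84.6] tcp [ 0.487 -0.1    0.245]
0.017 shift [  18.7  137.7 -192.7] turn [ -0.2  -0.4 -84.6] tcp [ 0.487 -0.1    0.202]
```

Emit:
apply_moves(steps=[[-1,19,138,-55,0,0,-84.6],[-1,19,138,-55,0,0,-84.6],[-1,19,138,-55,0,0,-84.6],[-1,19,138,-55,0,0,-84.6],[-1,19,138,-55,0,0,-84.6],[-1,19,138,-55,0,0,-84.6],[-1,19,138,-55,0,0,-84.6],[-1,19,138,-55,0,0,-84.6],[-1,19,138,-55,0,0,-84.6],[-1,19,138,-55,0,0,-84.6],[-1,19,138,-55,0,0,-84.6],[-1,19,138,-55,0,0,-84.6],[-1,19,138,-55,0,0,-84.6],[-1,19,138,-55,0,0,-84.6],[-1,19,138,-55,0,0,-84.6],[-1,19,138,-55,0,0,-84.6],[-1,19,138,-55,0,0,-84.6]], force=60)

```text
clock: 12.63
tcp_pos: [0.4876, -0.1008, 0.3388]
orientation: [0.382, 0.039, 0.923, -0.012]
ft_force: [0.1, -0.1, -1.0]
finger_gap: 0.462
grasp_force: 60.7
```

Run:
```python
from h import *
s=state(); print(s['qpos'].round(3))
v=np.array([.0486,0,.2127])
for z in (.15,.06,.017): place(v,[.603,-.110],z,85.3,s,z)
for n in ('top','scene'):
    g=grab_frame(n)
    im=g['frame'].copy()
    R,p=pose(s); b=R@v+p; a=R@(v+.13*np.array([-.7071,0,-.7071]))+p
    q=[tuple(int(round(i)) for i in proj(g,X)) for X in (b,a)]; print(n,b,a,q)
    cv2.line(im,q[0],q[1],(255,0,0),1)
    x0,y0=q[0][0]-70,q[0][1]-90; c=im[y0:y0+140,x0:x0+140]
    cv2.imwrite(f'pics/c_{n}.png',cv2.resize(c,(400,400),interpolation=cv2.INTER_NEAREST)[:,:,::-1])
a=np.hstack([cv2.imread(f'pics/c_{n}.png') for n in ('top','scene')]); cv2.imwrite('pics/c.png',a)
```

```text
[-0.393 -0.04  -0.829  0.024  0.224 -0.219]
0.15 shift [-0.3  0.3 -4.1] turn [-0.4 -0.  -0. ] tcp [ 0.487 -0.1    0.335]
0.06 shift [ -0.3   0.3 -94.1] turn [-0.4 -0.  -0. ] tcp [ 0.487 -0.1    0.245]
0.017 shift [  -0.3    0.3 -137.1] turn [-0.4 -0.  -0. ] tcp [ 0.487 -0.1    0.202]
top [ 0.60317681 -0.10886105  0.15394412] [ 0.60325845 -0.10982902  0.28393925] [(353, 158), (368, 145)]
scene [ 0.60317681 -0.10886105  0.15394412] [ 0.60325845 -0.10982902  0.28393925] [(204, 163), (198, 119)]
```

View pics/c.png

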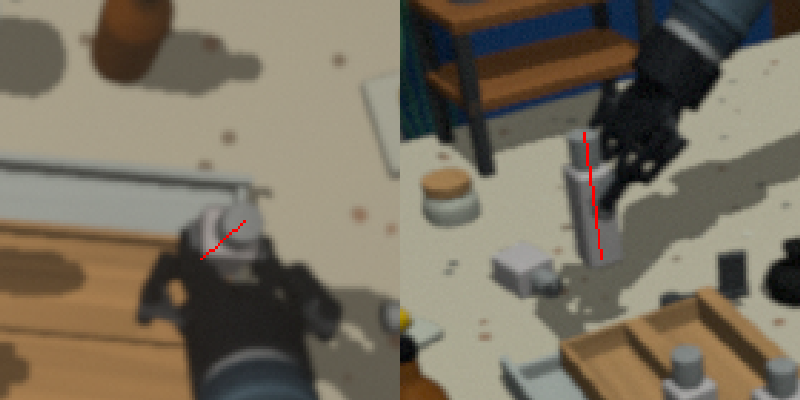

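The held bottle is upright and on its predicted line in both crops: cap at (240,222) on the left, body at (595,215) on the right. Lowering it.

Emit:
apply_moves(steps=[[-1,0,0,-30,0,0,0],[-1,0,0,-60,0,0,0],[-1,0,0,-90,0,0,0],[-1,0,0,-110,0,0,0],[-1,0,0,-120,0,0,0],[-1,0,0,-126,0,0,0],[-1,0,0,-131,0,0,0],[-1,0,0,-134,0,0,0],[-1,0,0,-134,0,0,0],[-1,0,0,-134,0,0,0]])

```text
clock: 13.57
tcp_pos: [0.4902, -0.1015, 0.2067]
orientation: [0.382, 0.039, 0.923, -0.013]
ft_force: [-0.1, -0.6, -1.7]
finger_gap: 0.46
grasp_force: 60.7
```

Emit:
apply_moves(steps=[[-1,0,0,-2,0,0,0],[-1,0,0,-4,0,0,0],[-1,0,0,-4,0,0,0],[-1,0,0,-4,0,0,0]])

```text
clock: 13.9
tcp_pos: [0.4906, -0.1016, 0.2025]
orientation: [0.381, 0.039, 0.924, -0.012]
ft_force: [-0.1, -0.5, -0.4]
finger_gap: 0.46
grasp_force: 60.7
```

Emit:
apply_moves(steps=[[-1,-2,0,-1,0,0,0],[-1,-2,0,-2,0,0,0],[-1,-2,0,-3,0,0,0],[-1,-2,0,-3,0,0,0]])

```text
clock: 14.23
tcp_pos: [0.4916, -0.1024, 0.2016]
orientation: [0.381, 0.039, 0.924, -0.012]
ft_force: [-0.4, 1.0, 4.1]
finger_gap: 0.459
grasp_force: 61.1
```

Emit:
apply_moves(steps=[[0.1,0,0,0,0,0,0],[0.1,0,0,0,0,0,0],[0.3,0,0,0,0,0,0],[0.5,0,0,0,0,0,0],[0.5,0,0,0,0,0,0],[0.5,0,0,0,0,0,0],[0.5,-10,0,10,0,0,0],[0.5,-25,2,25,0,0,0],[0.5,-45,4,45,0,0,0],[0.5,-70,6,70,0,0,0],[0.5,-95,8,95,0,0,0],[0.7,-120,8,125,0,0,0],[1,-120,8,165,0,0,0],[1,-120,8,200,0,0,0],[1,-120,8,200,0,0,0]])

```text
clock: 15.48
tcp_pos: [0.372, -0.0951, 0.4088]
orientation: [0.386, 0.038, 0.922, -0.015]
ft_force: [1.6, -0.5, 1.2]
finger_gap: 1.001
grasp_force: 0.0
```

Run:
```python
from h import *
s=state(); print(s['qpos'].round(3),s['tcp_pos'].round(3))
for n in ('top','scene'):
    g=grab_frame(n); save(g,n+'1.png')
    for k in ('tall_1','short_1'):
        if n=='top':
            for o in lying(g,k,.02): print(k,o)
    for r in place_of(g,'standing_tall')[:3]: print(n,r['p'],ray(g,r['pixel'],.016).round(3))
# short: down orientation above it
plan(orient(189,0),[.57,-.30,.26],s,name='overshort')
```

```text
[-0.53  -0.382 -0.867  0.346  0.315 -0.324] [ 0.372 -0.095  0.409]
tall_1 (0.95, array([ 0.6186, -0.1192]), array([0.007, 1.   ]), np.float64(89.6), array([59., 54.]), 'sat', np.float64(21.0), array([347., 163.]))
tall_1 (0.68, array([0.5914, 0.3173]), array([ 0.203, -0.979]), np.float64(-78.3), array([ 47., 136.]), 'sat', np.float64(18.0), array([170., 174.]))
tall_1 (0.53, array([ 0.3382, -0.1181]), array([-0.982, -0.188]), np.float64(-169.1), array([80., 45.]), 'sat', np.float64(41.0), array([350., 273.]))
short_1 (0.87, array([ 0.5828, -0.3443]), array([-0.2 ,  0.98]), np.float64(101.6), array([ 54., 105.]), 'sat', np.float64(18.0), array([437., 175.]))
top 0.63 [ 0.616 -0.015  0.016]
top 0.59 [0.627 0.068 0.016]
scene 0.81 [0.611 0.056 0.016]
overshort shift [ 198.  -204.9    6.2] turn [-38.1  35.2  97.6] tcp [ 0.57  -0.3    0.415]
```

View pics/top1.png

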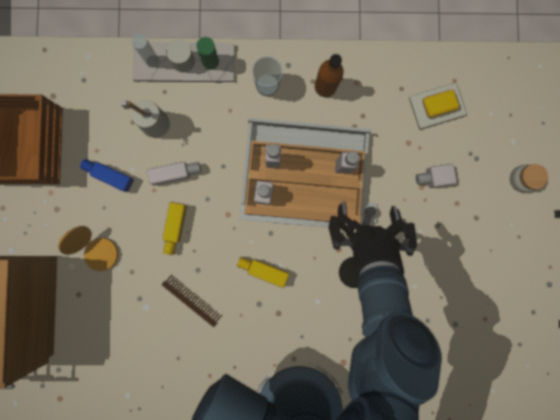

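The top view shows the tall standing in the far lane at (350,160), with the others unmoved. Next is the short bottle.

Emit:
apply_moves(steps=[[1,198,-205,6,-38.1,35.2,97.6],[1,198,-205,6,-38.1,35.2,97.6],[1,198,-205,6,-38.1,35.2,97.6],[1,198,-205,6,-38.1,35.2,97.6],[1,198,-205,6,-38.1,35.2,97.6],[1,198,-205,6,-38.1,35.2,97.6],[1,198,-205,6,-38.1,35.2,97.6],[1,198,-205,6,-38.1,35.2,97.6],[1,198,-205,6,-38.1,35.2,97.6],[1,198,-205,6,-38.1,35.2,97.6],[1,198,-205,6,-38.1,35.2,97.6],[1,198,-205,6,-38.1,35.2,97.6],[1,198,-205,6,-38.1,35.2,97.6],[1,198,-205,6,-38.1,35.2,97.6],[1,198,-205,6,-38.1,35.2,97.6],[1,198,-205,6,-38.1,35.2,97.6],[1,198,-205,6,-38.1,35.2,97.6],[1,198,-205,6,-38.1,35.2,97.6]])

```text
clock: 17.28
tcp_pos: [0.5688, -0.299, 0.4044]
orientation: [0.006, 0.759, -0.652, 0.002]
ft_force: [0.8, 0.1, -0.2]
finger_gap: 0.999
grasp_force: 0.0
```

Run:
```python
from h import *
s=state(); print(s['qpos'].round(3),s['tcp_pos'].round(3))
g=grab_frame('wrist')
for k in ('tall_1','short_1'):
    for o in lying(g,k,.03,s): print(k,o)
s=state(); g=grab_frame('wrist')
for o in lying(g,'short_1',.03,s): print(o); c,a=o[1],o[3]; u=o[2]
gp=c+u*.031
plan(orient(a+90,-45),[*gp,.124],s,name='pre'); plan(orient(a+90,-45),[*gp,.026],s,name='grasp')
```

```text
[-0.58   0.523  0.307  1.352 -0.012 -2.302] [ 0.569 -0.299  0.404]
tall_1 (0.88, array([ 0.591 , -0.0689]), array([0.07 , 0.998]), np.float64(86.0), array([141.,  46.]), 'sat', np.float64(25.0), array([241., 333.]))
short_1 (0.69, array([ 0.5819, -0.3441]), array([-0.15 ,  0.989]), np.float64(98.6), array([54., 91.]), 'sat', np.float64(11.0), array([273., 135.]))
(0.73, array([ 0.5816, -0.3443]), array([-0.151,  0.988]), np.float64(98.7), array([52., 90.]), 'sat', np.float64(11.0), array([275., 136.]))
pre shift [  -8.1   94.  -172.1] turn [-43.8  -7.    0.1] tcp [ 0.56  -0.205  0.234]
grasp shift [  -8.1   94.  -270.1] turn [-43.8  -7.    0.1] tcp [ 0.56  -0.205  0.136]
```

```bash
sed -i 's/def place(v,xy,zb,yt,s,name=..):/def place(v,xy,zb,yt,s,name="",tilt=45):/; s/R=orient(yt,45); R0/R=orient(yt,tilt); R0/' h.py
python3 - <<'E'
from h import *
s=state()
gp=np.array([.5816,-.3443])+.031*np.array([-.151,.988])
plan(orient(188.7,-35),[*gp,.124],s,name='pre'); plan(orient(188.7,-35),[*gp,.026],s,name='grasp')
E
```

```text
pre shift [  -4.9   73.6 -155.2] turn [-33.8  -5.4   0.1] tcp [ 0.563 -0.226  0.251]
grasp shift [  -4.9   73.6 -253.2] turn [-33.8  -5.4   0.1] tcp [ 0.563 -0.226  0.153]
```

Emit:
apply_moves(steps=[[1,-5,74,-155,-33.8,-5.4,0],[1,-5,74,-155,-33.8,-5.4,0],[1,-5,74,-155,-33.8,-5.4,0],[1,-5,74,-155,-33.8,-5.4,0],[1,-5,74,-155,-33.8,-5.4,0],[1,-5,74,-155,-33.8,-5.4,0],[1,-5,74,-155,-33.8,-5.4,0],[1,-5,74,-155,-33.8,-5.4,0],[1,-5,74,-180,-33.8,-5.4,0],[1,-5,74,-205,-33.8,-5.4,0],[1,-5,74,-225,-33.8,-5.4,0],[1,-5,74,-240,-33.8,-5.4,0],[1,-5,74,-249,-33.8,-5.4,0],[1,-5,74,-253,-33.8,-5.4,0],[1,-5,74,-253,-33.8,-5.4,0],[1,-5,74,-253,-33.8,-5.4,0]])

```text
clock: 18.87
tcp_pos: [0.5649, -0.2263, 0.1552]
orientation: [0.195, 0.723, -0.622, 0.229]
ft_force: [0.7, -0.0, -0.0]
finger_gap: 0.997
grasp_force: 0.0
```

Run:
```python
from h import *
s=state(); gp=np.array([.5816,-.3443])+.031*np.array([-.151,.988])
print(s['qpos'].round(3)); plan(orient(188.7,-35),[*gp,.026],s)
g=grab_frame('wrist'); save(g,'w3.png')
```

```text
[-0.373  0.546 -0.469  0.217 -0.52  -2.184]
 shift [-1.5  0.5 -2.2] turn [0.  0.2 0.1] tcp [ 0.563 -0.226  0.153]
```

View pics/w3.png

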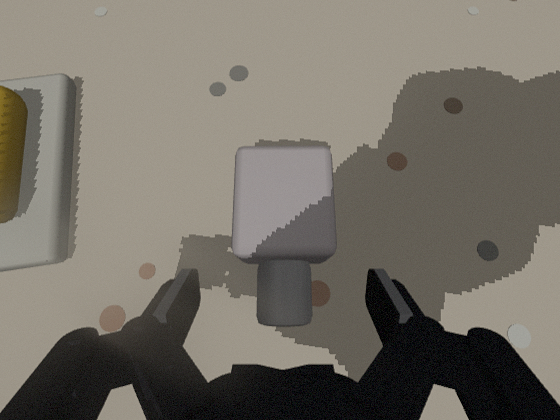

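The cap (285,290) is centred between the fingers, so I'll close and lift.

Emit:
apply_moves(steps=[[-1,0,0,-2,0,0,0],[-1,0,0,-2,0,0,0],[-1,0,0,-2,0,0,0],[-1,0,0,-2,0,0,0],[-1,0,0,-2,0,0,0],[-1,0,0,-2,0,0,0],[-1,0,0,-2,0,0,0],[-1,0,0,-2,0,0,0],[-1,0,0,-2,0,0,0],[-1,0,0,15,0,0,0],[-1,0,0,40,0,0,0],[-1,0,0,70,0,0,0],[-1,0,0,100,0,0,0],[-1,0,0,130,0,0,0],[-1,0,0,160,0,0,0],[-1,0,0,190,0,0,0],[-1,0,0,220,0,0,0],[-1,0,0,230,0,0,0],[-1,0,0,230,0,0,0]], force=90)

```text
clock: 20.5
tcp_pos: [0.5645, -0.2257, 0.3864]
orientation: [0.195, 0.722, -0.622, 0.23]
ft_force: [0.5, -0.8, -2.1]
finger_gap: 0.309
grasp_force: 89.0
```

Run:
```python
from h import *
s=state(); print(s['qpos'].round(3)); 
R0,p0=pose(s); y=R0[:,1]
print('tilt axis rot +90:', np.round(-90*y,1), np.round(-45*y,1))
g=grab_frame('wrist'); save(g,'w4.png')
```

```text
[-0.372  0.298 -0.167  0.764 -0.52  -2.184]
tilt axis rot +90: [89.  13.5  0.4] [44.5  6.8  0.2]
```

View pics/w4.png

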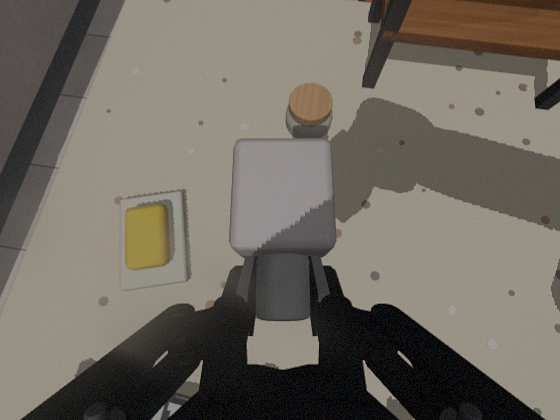

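Emit:
apply_moves(steps=[[-1,-60,0,20,44.5,6.8,0],[-1,-60,0,20,44.5,6.8,0],[-1,-60,0,20,44.5,6.8,0],[-1,-60,0,20,44.5,6.8,0],[-1,-60,0,20,44.5,6.8,0],[-1,-60,0,20,44.5,6.8,0],[-1,-60,0,20,89,13.5,0],[-1,-60,0,20,89,13.5,0],[-1,-60,0,20,89,13.5,0],[-1,-60,0,20,89,13.5,0],[-1,-60,0,20,89,13.5,0],[-1,-60,0,20,89,13.5,0],[-1,-60,0,20,89,13.5,0],[-1,-60,0,20,89,13.5,0],[-1,-60,0,20,89,13.5,0]])

```text
clock: 21.8
tcp_pos: [0.5036, -0.2258, 0.4]
orientation: [-0.3, 0.672, -0.578, -0.352]
ft_force: [0.3, -0.3, -1.7]
finger_gap: 0.313
grasp_force: 89.4
```

Run:
```python
from h import *
s=state(); print(s['qpos'].round(3),s['tcp_pos'].round(3))
v=rel([.5816,-.3443],98.7,.092,.020,np.array([.5645,-.2262,.1535]),orient(188.7,-35)); print(v)
for z in (.15,.06,.017): place(v,[.522,-.035],z,85.3,s,z,tilt=55)
```

```text
[-0.677  0.729  0.393  2.049  0.587 -2.655] [ 0.504 -0.226  0.4  ]
[0.05885606 0.         0.20418486]
0.15 shift [-114.7  201.7  -84.6] turn [-3.000e-01 -1.000e-01 -1.033e+02] tcp [ 0.389 -0.024  0.315]
0.06 shift [-114.7  201.7 -174.6] turn [-3.000e-01 -1.000e-01 -1.033e+02] tcp [ 0.389 -0.024  0.225]
0.017 shift [-114.7  201.7 -217.6] turn [-3.000e-01 -1.000e-01 -1.033e+02] tcp [ 0.389 -0.024  0.182]
```

Emit:
apply_moves(steps=[[-1,-115,202,-60,0,0,-103.3],[-1,-115,202,-60,0,0,-103.3],[-1,-115,202,-60,0,0,-103.3],[-1,-115,202,-60,0,0,-103.3],[-1,-115,202,-60,0,0,-103.3],[-1,-115,202,-60,0,0,-103.3],[-1,-115,202,-60,0,0,-103.3],[-1,-115,202,-60,0,0,-103.3],[-1,-115,202,-60,0,0,-103.3],[-1,-115,202,-60,0,0,-103.3],[-1,-115,202,-60,0,0,-103.3],[-1,-115,202,-60,0,0,-103.3],[-1,-115,202,-60,0,0,-103.3],[-1,-115,202,-60,0,0,-103.3],[-1,-115,202,-60,0,0,-103.3],[-1,-115,202,-60,0,0,-103.3],[-1,-115,202,-60,0,0,-103.3],[-1,-115,202,-60,0,0,-103.3],[-1,-115,202,-60,0,0,-103.3]])

```text
clock: 23.38
tcp_pos: [0.4084, -0.0253, 0.3746]
orientation: [0.446, 0.034, 0.894, -0.017]
ft_force: [-1.6, 0.1, -2.0]
finger_gap: 0.31
grasp_force: 90.4
```

Run:
```python
from h import *
s=state(); print(s['qpos'].round(3),s['tcp_pos'].round(3))
v=np.array([.05886,0,.2042])
for z in (.06,.017): place(v,[.522,-.035],z,85.3,s,z,tilt=55)
```

```text
[-0.27  -0.322 -1.02  -0.043  0.154 -0.116] [ 0.408 -0.025  0.375]
0.06 shift [ -19.5    1.2 -149.3] turn [-0.2 -2.  -0.3] tcp [ 0.389 -0.024  0.225]
0.017 shift [ -19.5    1.2 -192.3] turn [-0.2 -2.  -0.3] tcp [ 0.389 -0.024  0.182]
```

Run:
```python
from h import *
s=state()
v=np.array([.05886,0,.2042])
for z in (.17,.06,.017): place(v,[.5235,-.015],z,175.3,s,z,tilt=55)
```

```text
0.17 shift [ 104.1 -122.8  -39.3] turn [ 1.4 -1.7 89.7] tcp [ 0.513 -0.148  0.335]
0.06 shift [ 104.1 -122.8 -149.3] turn [ 1.4 -1.7 89.7] tcp [ 0.513 -0.148  0.225]
0.017 shift [ 104.1 -122.8 -192.3] turn [ 1.4 -1.7 89.7] tcp [ 0.513 -0.148  0.182]
```

Emit:
apply_moves(steps=[[-1,104,-123,0,0,0,89.7],[-1,104,-123,0,0,0,89.7],[-1,104,-123,0,0,0,89.7],[-1,104,-123,0,0,0,89.7],[-1,104,-123,0,0,0,89.7],[-1,104,-123,0,0,0,89.7],[-1,104,-123,0,0,0,89.7],[-1,104,-123,0,0,0,89.7],[-1,104,-123,0,0,0,89.7],[-1,104,-123,0,0,0,89.7],[-1,104,-123,0,0,0,89.7],[-1,104,-123,0,0,0,89.7],[-1,104,-123,0,0,0,89.7],[-1,104,-123,0,0,0,89.7],[-1,104,-123,0,0,0,89.7],[-1,104,-123,0,0,0,89.7],[-1,104,-123,0,0,0,89.7]])

```text
clock: 24.8
tcp_pos: [0.5125, -0.1492, 0.3745]
orientation: [0.329, -0.605, 0.66, 0.3]
ft_force: [-0.1, -0.2, -0.7]
finger_gap: 0.315
grasp_force: 90.4
```

Run:
```python
from h import *
s=state(); print(s['qpos'].round(3),s['tcp_pos'].round(3))
v=np.array([.05886,0,.2042])
for z in (.06,.017): place(v,[.5235,-.015],z,175.3,s,z,tilt=55)
```

```text
[-0.587  0.552  0.079  1.662  0.776 -2.306] [ 0.513 -0.149  0.374]
0.06 shift [   0.     1.1 -149.1] turn [ 2.1 -0.1  0.3] tcp [ 0.513 -0.148  0.225]
0.017 shift [   0.     1.1 -192.1] turn [ 2.1 -0.1  0.3] tcp [ 0.513 -0.148  0.182]
```

Emit:
apply_moves(steps=[[-1,0,1,-30,2.1,0,0],[-1,0,1,-60,2.1,0,0],[-1,0,1,-90,2.1,0,0],[-1,0,1,-120,2.1,0,0],[-1,0,1,-142,2.1,0,0],[-1,0,1,-142,2.1,0,0],[-1,0,1,-142,2.1,0,0]])

```text
clock: 25.38
tcp_pos: [0.5123, -0.1478, 0.2325]
orientation: [0.339, -0.599, 0.654, 0.314]
ft_force: [0.3, 0.0, -1.4]
finger_gap: 0.308
grasp_force: 90.4
```

Run:
```python
from h import *
s=state(); print(s['qpos'].round(3))
v=np.array([.05886,0,.2042])
place(v,[.5235,-.015],.017,175.3,s,'',tilt=55)
A=[]
ax=orient(188.7,-35).T@np.array([np.cos(np.radians(98.7)),np.sin(np.radians(98.7)),0])
for n in ('top','scene'):
    g=grab_frame(n)
    im=g['frame'].copy()
    R,p=pose(s); b=R@v+p; a=R@(v+.092*ax)+p
    q=[tuple(int(round(i)) for i in proj(g,X)) for X in (b,a)]; print(n,b,a,q)
    cv2.line(im,q[0],q[1],(255,0,0),1)
    x0,y0=q[0][0]-70,q[0][1]-80; c=im[y0:y0+140,x0:x0+140]
    A.append(cv2.resize(c,(400,400),interpolation=cv2.INTER_NEAREST)[:,:,::-1])
cv2.imwrite('pics/c2.png',np.hstack(A))
```

```text
[-0.589  0.692 -0.089  1.397  0.799 -2.334]
 shift [  0.2  -0.3 -50.2] turn [-0.1 -0.3  0.2] tcp [ 0.513 -0.148  0.182]
top [ 0.52304316 -0.01451172  0.06734145] [ 0.52346957 -0.01465909  0.15934035] [(307, 197), (311, 193)]
scene [ 0.52304316 -0.01451172  0.06734145] [ 0.52346957 -0.01465909  0.15934035] [(248, 193), (246, 166)]
```

View pics/c2.png

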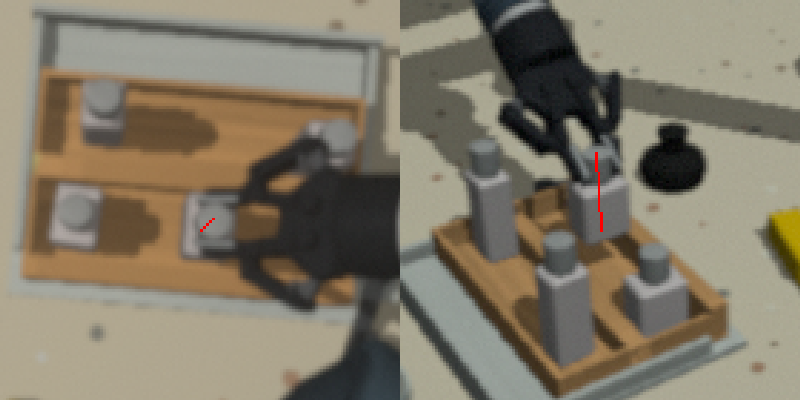

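The held short bottle is upright over the near lane, (210,225) left and (600,205) right. The knuckle is close to the placed tall's cap (335,140), so I'll shift about 18 mm towards +y, lower, open only a little and go straight up.

Emit:
apply_moves(steps=[[-1,-2,18,0,0,0,0],[-1,-2,18,0,0,0,0],[-1,-2,18,-15,0,0,0],[-1,-2,18,-30,0,0,0],[-1,-2,18,-38,0,0,0],[-1,-2,18,-43,0,0,0],[-1,-2,18,-46,0,0,0],[-1,-2,18,-48,0,0,0],[-1,-2,18,-48,0,0,0]])

```text
clock: 26.23
tcp_pos: [0.5111, -0.1303, 0.1844]
orientation: [0.339, -0.599, 0.654, 0.314]
ft_force: [-0.8, 0.0, -1.3]
finger_gap: 0.313
grasp_force: 90.4
```

Emit:
apply_moves(steps=[[-1,0,0,-1.5,0,0,0],[-1,0,0,-3,0,0,0],[-1,0,0,-4,0,0,0],[-1,0,0,-4,0,0,0]])

```text
clock: 26.57
tcp_pos: [0.5115, -0.1305, 0.1824]
orientation: [0.341, -0.598, 0.654, 0.313]
ft_force: [-1.6, -2.7, 11.0]
finger_gap: 0.308
grasp_force: 91.8
```

Emit:
apply_moves(steps=[[-1,0,0,2,0,0,0],[-0.2,0,0,2,0,0,0],[-0.1,0,0,2,0,0,0],[0,0,0,2,0,0,0],[0,0,0,2,0,0,0],[0,0,0,2,0,0,0],[0,0,0,10,0,0,0],[0,0,0,22,0,0,0],[0,0,0,40,0,0,0],[0,0,0,65,0,0,0],[0,0,0,95,0,0,0],[0,0,0,130,0,0,0],[0,0,0,165,0,0,0],[0,0,0,200,0,0,0],[0.5,0,0,225,0,0,0],[1,0,0,225,0,0,0]])

```text
clock: 27.9
tcp_pos: [0.5112, -0.1301, 0.4119]
orientation: [0.341, -0.601, 0.653, 0.31]
ft_force: [0.3, -0.1, -0.4]
finger_gap: 0.765
grasp_force: 0.0
```

Run:
```python
from h import *
s=state(); print(s['qpos'].round(3),s['tcp_pos'].round(3))
g=grab_frame('scene'); save(g,'scene2.png'); g=grab_frame('top'); 
for o in lying(g,'tall_1',.02): print(o)
# retract then go over left tall tool-down
plan(orient(90,0),[.40,0,.26],s,name='mid')
plan(orient(12.5,0),[.585,.27,.26],s,name='left')
```

```text
[-0.564  0.52   0.112  1.739  0.814 -2.305] [ 0.511 -0.13   0.412]
(0.92, array([0.5905, 0.3171]), array([ 0.214, -0.977]), np.float64(-77.6), array([ 46., 132.]), 'sat', np.float64(17.0), array([171., 173.]))
mid shift [-111.2  130.1    3.1] turn [-40.3  44.3 -78.1] tcp [0.4   0.    0.415]
left shift [ 73.8 400.1   3.1] turn [  -4.7   76.4 -145.8] tcp [0.585 0.27  0.415]
```

View pics/scene2.png

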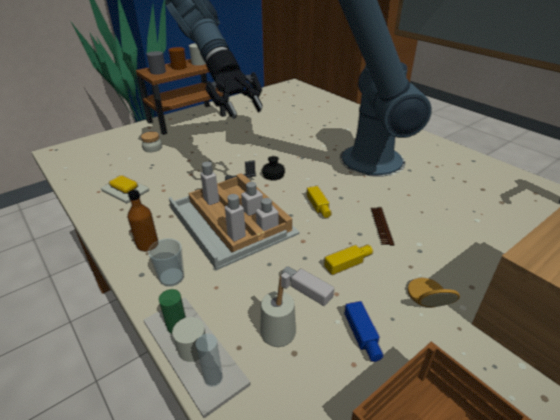

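The scene view shows all four upright: talls at (209,183) and (235,217), shorts at (250,197) and (267,213). The last one is the left tall at (307,284).

Emit:
apply_moves(steps=[[1,-111,130,3,-40.3,44.3,-78.1],[1,-111,130,3,-40.3,44.3,-78.1],[1,-111,130,3,-40.3,44.3,-78.1],[1,-111,130,3,-40.3,44.3,-78.1],[1,-111,130,3,-40.3,44.3,-78.1],[1,-111,130,3,-40.3,44.3,-78.1],[1,-111,130,3,-40.3,44.3,-78.1],[1,-111,130,3,-40.3,44.3,-78.1],[1,-111,130,3,-40.3,44.3,-78.1],[1,-111,130,3,-40.3,44.3,-78.1],[1,-111,130,3,-40.3,44.3,-78.1],[1,-111,130,3,-40.3,44.3,-78.1],[1,-111,130,3,-40.3,44.3,-78.1],[1,-111,130,3,-40.3,44.3,-78.1],[1,-111,130,3,-40.3,44.3,-78.1],[1,-111,130,3,-40.3,44.3,-78.1]])

```text
clock: 29.38
tcp_pos: [0.3996, 0.0004, 0.4066]
orientation: [-0.001, 0.003, 1.0, 0.003]
ft_force: [0.8, 0.2, 0.1]
finger_gap: 1.001
grasp_force: 0.0
```

Emit:
apply_moves(steps=[[1,60,250,0,0,0,-77.5],[1,60,250,0,0,0,-77.5],[1,60,250,0,0,0,-77.5],[1,60,250,0,0,0,-77.5],[1,60,250,0,0,0,-77.5],[1,60,250,0,0,0,-77.5],[1,60,250,0,0,0,-77.5],[1,165,250,0,0,0,-77.5],[1,165,250,0,0,0,-77.5],[1,165,250,0,0,0,-77.5],[1,165,250,0,0,0,-77.5],[1,165,250,0,0,0,-77.5],[1,165,250,0,0,0,-77.5],[1,165,250,0,0,0,-77.5],[1,165,250,0,0,0,-77.5]])

```text
clock: 30.63
tcp_pos: [0.5646, 0.2497, 0.4076]
orientation: [0.002, 0.627, 0.779, 0.001]
ft_force: [-0.5, -0.1, 0.7]
finger_gap: 0.998
grasp_force: 0.0
```

Run:
```python
from h import *
s=state(); print(s['qpos'].round(3),s['tcp_pos'].round(3))
g=grab_frame('top')
for o in lying(g,'tall_1',.02): print('top',o)
for r in masks_of(g,'holder')[:1]:
    ys,xs=np.nonzero(r['mask']); print('holder',r['p'],ray(g,(xs.mean(),ys.max()),.05))
for i in range(2):
    g=grab_frame('wrist')
    for o in lying(g,'tall_1',.03,s):
        print(o)
        if i and np.hypot(*(o[1]-[.59,.317]))<.06:
            R=orient(o[3]+90,-45); gp=o[1]+.01*o[2]
            plan(R,[*gp,.124],s,name='pre'); plan(R,[*gp,.024],s,name='grasp')
save(g,'w5.png')
```

```text
[ 0.314  0.465  0.221  1.323 -0.003  1.67 ] [0.565 0.25  0.408]
top (0.69, array([ 0.6045, -0.1266]), array([-0.005,  1.   ]), np.float64(90.3), array([51., 59.]), 'sat', np.float64(21.0), array([346., 167.]))
top (0.51, array([0.5895, 0.3004]), array([-0.325,  0.946]), np.float64(108.9), array([ 28., 102.]), 'sat', np.float64(10.0), array([192., 171.]))
holder 0.45 [0.7187853  0.33703879 0.05      ]
(0.94, array([0.5885, 0.3164]), array([ 0.227, -0.974]), np.float64(-76.9), array([ 42., 128.]), 'sat', np.float64(11.0), array([317., 124.]))
(0.19, array([0.5687, 0.0399]), array([-0.099, -0.995]), np.float64(-95.7), array([204., 191.]), 'sat', np.float64(106.0), array([260., 302.]))
(0.9, array([0.5874, 0.3157]), array([ 0.213, -0.977]), np.float64(-77.7), array([ 42., 127.]), 'sat', np.float64(11.0), array([315., 125.]))
pre shift [  48.3  -50.8 -174. ] turn [44.   9.9  0.1] tcp [0.613 0.199 0.234]
grasp shift [  48.3  -50.8 -274. ] turn [44.   9.9  0.1] tcp [0.613 0.199 0.134]
```

Emit:
apply_moves(steps=[[1,48,-50,-174,44,9.9,0],[1,48,-50,-174,44,9.9,0],[1,48,-50,-174,44,9.9,0],[1,48,-50,-174,44,9.9,0],[1,48,-50,-174,44,9.9,0],[1,48,-50,-174,44,9.9,0],[1,48,-50,-174,44,9.9,0],[1,48,-50,-174,44,9.9,0],[1,48,-50,-174,44,9.9,0],[1,48,-50,-200,44,9.9,0],[1,48,-50,-225,44,9.9,0],[1,48,-50,-247,44,9.9,0],[1,48,-50,-262,44,9.9,0],[1,48,-50,-270,44,9.9,0],[1,48,-50,-274,44,9.9,0],[1,48,-50,-274,44,9.9,0],[1,48,-50,-274,44,9.9,0]])

```text
clock: 32.4
tcp_pos: [0.6135, 0.2002, 0.1354]
orientation: [-0.297, 0.581, 0.719, 0.24]
ft_force: [-0.2, -0.1, 0.5]
finger_gap: 0.999
grasp_force: 0.0
```

Run:
```python
from h import *
s=state(); print(s['qpos'].round(3)); 
g=grab_frame('wrist'); save(g,'w6.png')
c=np.array([.588,.316]); u=np.array([.22,-.976]); plan(orient(12.7,-45),[*(c+.01*u),.024],s)
print([np.round(proj(g,[*(c+k*u),.036],s)) for k in (-.065,.033)])
for o in lying(g,'tall_1',.03,s): print(o)
```

```text
[ 0.066  0.787 -0.069  0.859  0.774  1.367]
 shift [ 0.8 -0.9 -1.8] turn [ 0.1 -0.   0.6] tcp [0.614 0.199 0.134]
[array([282., 155.]), array([284., 343.])]
(0.85, array([0.5866, 0.3277]), array([ 0.212, -0.977]), np.float64(-77.8), array([ 41., 109.]), 'sat', np.float64(11.0), array([283., 267.]))
```

View pics/w6.png

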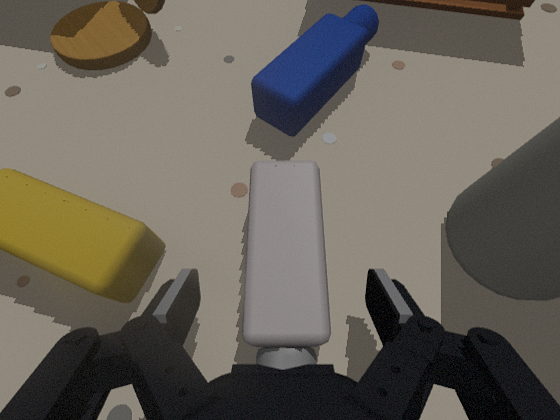

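The white bottle (287,250) is centred. The holder (510,220) and yellow look-alike (90,235) are clear of the fingers. Grasping now.

Emit:
apply_moves(steps=[[-1,0,0,-2,0,0,0],[-1,0,0,-2,0,0,0],[-1,0,0,-2,0,0,0],[-1,0,0,-2,0,0,0],[-1,0,0,-2,0,0,0],[-1,0,0,-2,0,0,0],[-1,0,0,-2,0,0,0],[-1,0,0,-2,0,0,0],[-1,0,0,20,0,0,0],[-1,0,0,45,0,0,0],[-1,0,0,75,0,0,0],[-1,0,0,110,0,0,0],[-1,0,0,145,0,0,0],[-1,-20,0,180,0,0,0],[-1,-40,0,215,0,0,0],[-1,-60,0,240,0,0,0],[-1,-80,0,250,0,0,0],[-1,-80,0,250,0,0,0]], force=60)

```text
clock: 34.0
tcp_pos: [0.5304, 0.2002, 0.3872]
orientation: [-0.297, 0.581, 0.719, 0.24]
ft_force: [-0.3, -0.2, -0.8]
finger_gap: 0.457
grasp_force: 60.8
```

Run:
```python
from h import *
s=state(); print(s['qpos'].round(3)); R,p=pose(s); print(np.round(-90*R[:,1],1),np.round(-45*R[:,1],1))
```

```text
[ 0.076  0.407 -0.027  1.271  0.775  1.38 ]
[-88.  -18.9   0.1] [-44.   -9.5   0. ]
```

Emit:
apply_moves(steps=[[-1,-30,0,30,-44,-9.5,0],[-1,-30,0,30,-44,-9.5,0],[-1,-30,0,30,-44,-9.5,0],[-1,-30,0,30,-44,-9.5,0],[-1,-30,0,30,-44,-9.5,0],[-1,-30,0,30,-44,-9.5,0],[-1,-30,0,30,-88,-18.9,0],[-1,-30,0,30,-88,-18.9,0],[-1,-30,0,30,-88,-18.9,0],[-1,-30,0,30,-88,-18.9,0],[-1,-30,0,30,-88,-18.9,0],[-1,-30,0,30,-88,-18.9,0],[-1,-30,0,30,-88,-18.9,0],[-1,-30,0,30,-88,-18.9,0],[-1,-30,0,30,-88,-18.9,0]])

```text
clock: 35.25
tcp_pos: [0.5029, 0.2004, 0.4124]
orientation: [0.296, 0.581, 0.718, -0.241]
ft_force: [0.3, 0.8, -1.4]
finger_gap: 0.455
grasp_force: 61.1
```

Run:
```python
from h import *
s=state(); print(s['qpos'].round(3),s['tcp_pos'].round(3))
v=rel([.588,.316],-77.4,.13,.018,np.array([.6135,.2002,.1335]),orient(12.3,-45)); print(v)
for z in (.19,.017): place(v,[.610,-.025],z,85.3,s,z)
g=grab_frame('top')
for k,z in (('standing_tall',.146),('tall_1',.146)):
    for r in masks_of(g,k): 
        ys,xs=np.nonzero(r['mask']); print(k,r['p'],ray(g,(xs.mean(),ys.mean()),.1).round(3),r['pixel'])
```

```text
[ 0.437  0.432  0.071  1.433 -0.758  1.886] [0.503 0.2   0.412]
[0.04813506 0.         0.21147673]
0.19 shift [  -8.  -215.9  -38.9] turn [ 0.  -0.1 73.3] tcp [ 0.495 -0.016  0.374]
0.017 shift [  -8.  -215.9 -211.9] turn [ 0.  -0.1 73.3] tcp [ 0.495 -0.016  0.201]
standing_tall 0.93 [0.619 0.07  0.1  ] [270.9, 154.0]
standing_tall 0.64 [ 0.555 -0.02   0.1  ] [311.0, 180.7]
standing_tall 0.18 [0.706 0.361 0.1  ] [148.3, 118.2]
tall_1 0.8 [ 0.589 -0.11   0.1  ] [347.4, 169.3]
tall_1 0.77 [0.556 0.092 0.1  ] [261.0, 184.5]
tall_1 0.77 [0.351 0.09  0.1  ] [266.3, 270.6]
tall_1 0.61 [0.439 0.3   0.1  ] [174.5, 232.6]
```

Emit:
apply_moves(steps=[[-1,-20,-100,-10,0,0,40],[-1,-20,-100,-10,0,0,40],[-1,-20,-100,-10,0,0,40],[-1,-20,-100,-10,0,0,40],[-1,-20,-100,-10,0,0,40],[-1,-20,-100,-10,0,0,40],[-1,0,-216,-10,0,0,73.3],[-1,0,-216,-10,0,0,73.3],[-1,0,-216,-10,0,0,73.3],[-1,0,-216,-10,0,0,73.3],[-1,0,-216,-10,0,0,73.3],[-1,0,-216,-10,0,0,73.3],[-1,0,-216,-10,0,0,73.3],[-1,0,-216,-10,0,0,73.3]])

```text
clock: 36.57
tcp_pos: [0.5023, -0.0171, 0.4043]
orientation: [0.383, 0.04, 0.923, -0.016]
ft_force: [-0.3, 0.3, -1.0]
finger_gap: 0.461
grasp_force: 61.5
```

Run:
```python
from h import *
s=state(); print(s['qpos'].round(3),s['tcp_pos'].round(3))
v=np.array([.0481,0,.2115])
for z in (.10,.017): place(v,[.6185,-.023],z,85.3,s,z)
g=grab_frame('top')
print([np.round(proj(g,X)) for X in ([.5205,.003,.108],[.603,-.11,.146],[.62,.068,.146],[.538,.087,.108])])
A=[]
for n in ('top','scene'):
    g=grab_frame(n)
    im=g['frame'].copy()
    R,p=pose(s); b=R@v+p; a=R@(v+.13*np.array([-.7071,0,-.7071]))+p
    q=[tuple(int(round(i)) for i in proj(g,X)) for X in (b,a)]; print(n,b,a,q)
    cv2.line(im,q[0],q[1],(255,0,0),1)
    x0,y0=q[0][0]-70,q[0][1]-70; c=im[y0:y0+140,x0:x0+140]
    A.append(cv2.resize(c,(400,400),interpolation=cv2.INTER_NEAREST)[:,:,::-1])
cv2.imwrite('pics/c3.png',np.hstack(A))
```

```text
[-0.178 -0.111 -0.708  0.19   0.065 -0.064] [ 0.502 -0.017  0.404]
0.1 shift [   1.     3.6 -120.7] turn [-0.   0.   0.3] tcp [ 0.503 -0.014  0.284]
0.017 shift [   1.     3.6 -203.7] turn [-0.   0.   0.3] tcp [ 0.503 -0.014  0.201]
[array([301., 197.]), array([353., 158.]), array([273., 150.]), array([265., 189.])]
top [ 0.61758862 -0.02700257  0.22081729] [ 0.61748064 -0.02709489  0.35081597] [(320, 144), (330, 128)]
scene [ 0.61758862 -0.02700257  0.22081729] [ 0.61748064 -0.02709489  0.35081597] [(212, 154), (206, 105)]
```

View pics/c3.png

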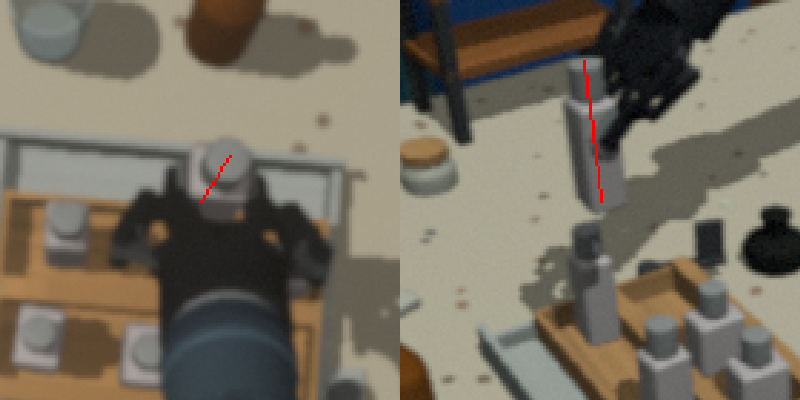

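Upright over the far lane (red line along cap and body). The short's cap at (148,350) in the left crop is where I expected it. Lowering gradually.

Emit:
apply_moves(steps=[[-1,1,5,-40,0,0,0],[-1,1,5,-80,0,0,0],[-1,1,5,-110,0,0,0],[-1,1,5,-140,0,0,0],[-1,1,5,-160,0,0,0],[-1,1,5,-172,0,0,0],[-1,1,5,-180,0,0,0],[-1,1,5,-184,0,0,0],[-1,1,5,-184,0,0,0]])

```text
clock: 37.47
tcp_pos: [0.5037, -0.0105, 0.2191]
orientation: [0.382, 0.038, 0.923, -0.015]
ft_force: [-0.1, -1.0, -1.6]
finger_gap: 0.457
grasp_force: 61.4
```

Run:
```python
from h import *
s=state(); print(s['qpos'].round(3),s['tcp_pos'].round(3))
v=np.array([.0481,0,.2115]); place(v,[.6185,-.023],.017,85.3,s)
g=grab_frame('scene'); g2=grab_frame('top')
A=[cv2.resize(g['frame'][130:270,165:305],(400,400)),cv2.resize(g2['frame'][110:250,230:370],(400,400))]
cv2.imwrite('pics/c4.png',np.hstack(A)[:,:,::-1])
```

```text
[-0.163  0.204 -1.005 -0.42   0.058 -0.057] [ 0.504 -0.011  0.219]
 shift [ -0.4  -3.  -18.5] turn [-0.1 -0.1 -0. ] tcp [ 0.503 -0.014  0.201]
```

View pics/c4.png

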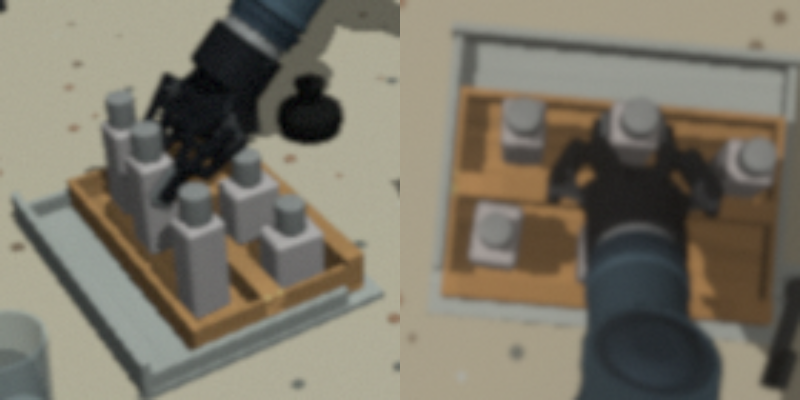

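All clear so far: the held bottle is at (150,190) left and (635,115) right, between the two standing talls. Joint 3 is near its limit, so small steps.

Emit:
apply_moves(steps=[[-1,0,-3,-3,0,0,0],[-1,0,-3,-6,0,0,0],[-1,0,-3,-8,0,0,0],[-1,0,-3,-10,0,0,0],[-1,0,-3,-10,0,0,0]])

```text
clock: 37.98
tcp_pos: [0.5036, -0.0142, 0.2098]
orientation: [0.382, 0.038, 0.923, -0.015]
ft_force: [0.2, -0.5, -1.0]
finger_gap: 0.459
grasp_force: 61.4
```

Run:
```python
from h import *
s=state(); print(s['qpos'].round(3),s['tcp_pos'].round(4),s['ft_force'].round(1))
v=np.array([.0481,0,.2115]); place(v,[.6185,-.023],.017,85.3,s); R,p=pose(s); print(R@v+p)
```

```text
[-0.172  0.228 -1.017 -0.457  0.064 -0.062] [ 0.5036 -0.0142  0.2098] [ 0.2 -0.5 -1. ]
 shift [-0.3  0.6 -9.2] turn [-0.1  0.   0. ] tcp [ 0.503 -0.014  0.201]
[ 0.61883852 -0.02352343  0.02620806]
```

Emit:
apply_moves(steps=[[-1,2,0,-2,0,0,0],[-1,3,0,-4,0,0,0],[-1,3,0,-6,0,0,0],[-1,3,0,-8,0,0,0],[-1,3,0,-8,0,0,0]])

```text
clock: 38.4
tcp_pos: [0.5067, -0.0141, 0.2016]
orientation: [0.382, 0.038, 0.923, -0.015]
ft_force: [-0.1, 0.5, -1.0]
finger_gap: 0.459
grasp_force: 61.4
```

Run:
```python
from h import *
s=state(); print(s['qpos'].round(3),s['tcp_pos'].round(4),s['ft_force'].round(1))
v=np.array([.0481,0,.2115]); place(v,[.6185,-.023],.017,85.3,s); R,p=pose(s); print(R@v+p)
```

```text
[-0.17   0.253 -1.018 -0.484  0.063 -0.061] [ 0.5067 -0.0141  0.2016] [-0.1  0.5 -1. ]
 shift [-3.3  0.6 -1. ] turn [-0.1 -0.   0. ] tcp [ 0.503 -0.014  0.201]
[ 0.6217929  -0.02341992  0.01796598]
```

Emit:
apply_moves(steps=[[-1,0,0,-1,0,0,0],[-1,0,0,-2,0,0,0],[-1,0,0,-3,0,0,0],[-1,0,0,-3,0,0,0]])

```text
clock: 38.73
tcp_pos: [0.5075, -0.0142, 0.1995]
orientation: [0.383, 0.038, 0.923, -0.015]
ft_force: [0.2, -0.1, 0.4]
finger_gap: 0.459
grasp_force: 61.5
```

Emit:
apply_moves(steps=[[0,0,0,0,0,0,0],[0.1,0,0,0,0,0,0],[0.2,0,0,0,0,0,0],[0.25,0,0,0,0,0,0],[0.25,0,0,0,0,0,0],[0.25,0,0,5,0,0,0],[0.25,0,0,12,0,0,0],[0.25,0,0,22,0,0,0],[0.25,0,0,35,0,0,0],[0.25,0,0,55,0,0,0],[0.25,0,0,80,0,0,0],[0.25,0,0,110,0,0,0],[0.25,0,0,145,0,0,0],[0.25,0,0,180,0,0,0],[0.25,0,0,205,0,0,0],[0.25,0,0,205,0,0,0]])

```text
clock: 40.07
tcp_pos: [0.5094, -0.0145, 0.4132]
orientation: [0.389, 0.038, 0.92, -0.016]
ft_force: [1.0, 0.2, 0.7]
finger_gap: 0.622
grasp_force: 0.0
```

Run:
```python
from h import *
s=state(); print(s['qpos'].round(3),s['tcp_pos'].round(4),s['finger_gap'])
g=grab_frame('scene'); g2=grab_frame('top')
A=[cv2.resize(g['frame'][130:270,165:305],(400,400)),cv2.resize(g2['frame'][110:250,230:370],(400,400))]
cv2.imwrite('pics/c5.png',np.hstack(A)[:,:,::-1])
for G,n in((g,'sc'),(g2,'top')):
  for k,z in (('tray_front',.045),('latch_tab',.055),('latch_pivot',.02),('lane_near',.016)):
    for r in place_of(G,k)[:2]: print(n,k,round(r['p'],2),ray(G,r['pixel'],z).round(3),np.round(r['pixel']))
plan(orient(90,0),[.40,0,.24],s)
```

```text
[-0.17  -0.107 -0.688  0.191  0.063 -0.061] [ 0.5094 -0.0145  0.4132] 0.6216318789407727
sc tray_front 0.56 [ 0.476 -0.002  0.045] [264. 196.]
sc latch_tab 0.6 [ 0.412 -0.16   0.055] [251. 165.]
sc latch_pivot 0.59 [ 0.486 -0.155  0.02 ] [234. 182.]
sc lane_near 0.79 [ 0.531 -0.007  0.016] [248. 210.]
top tray_front 0.91 [ 0.471 -0.009  0.045] [304. 219.]
top latch_pivot 0.73 [ 0.49  -0.171  0.02 ] [368. 212.]
top lane_near 0.81 [ 0.526 -0.014  0.016] [305. 198.]
 shift [-109.4   14.5  -18.2] turn [ 1.9 45.9  4.4] tcp [0.4   0.    0.395]
```

View pics/c5.png

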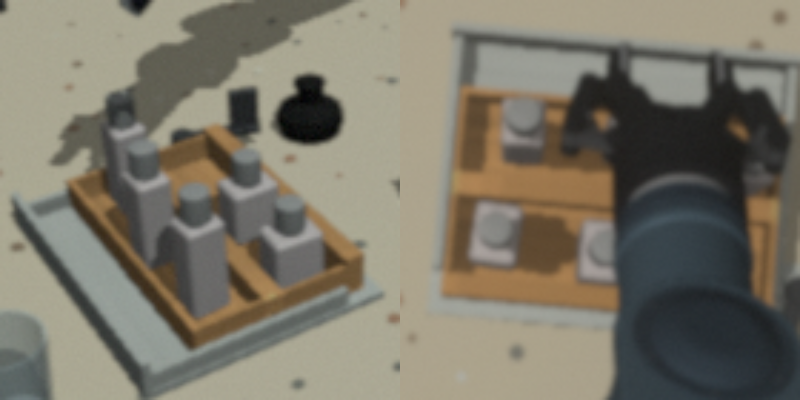

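All five stand (left crop: talls at (120,140), (150,195) and (200,250); shorts at (247,190) and (290,235)). Next, push the tray with shut fingers, tilted back from the bottles.

Run:
```python
from h import *
s=state(); psi=np.radians(-4.7); x=np.array([np.cos(psi),np.sin(psi),0])
R=orient(85.3,15); f=np.array([.468,-.049,.035])
for z in (.2,.035): plan(R,[*(f-.04*x)[:2],z],s,d=.173,name=z)
print(x*.1)
```

```text
0.2 shift [-123.4  -27.9  -35.9] turn [ 2.4 29.8  0. ] tcp [ 0.384 -0.042  0.367]
0.035 shift [-123.4  -27.9 -200.9] turn [ 2.4 29.8  0. ] tcp [ 0.384 -0.042  0.202]
[ 0.09966374 -0.00819385  0.        ]
```

Emit:
apply_moves(steps=[[-1,-40,-10,0,2.4,29.8,0],[-1,-80,-20,0,2.4,29.8,0],[-1,-123,-28,0,2.4,29.8,0],[-1,-123,-28,0,2.4,29.8,0],[-1,-123,-28,0,2.4,29.8,0],[-1,-123,-28,-36,2.4,29.8,0],[-1,-123,-28,-70,2.4,29.8,0],[-1,-123,-28,-105,2.4,29.8,0],[-1,-123,-28,-140,2.4,29.8,0],[-1,-123,-28,-170,2.4,29.8,0],[-1,-123,-28,-190,2.4,29.8,0],[-1,-123,-28,-200,2.4,29.8,0],[-1,-123,-28,-200,2.4,29.8,0],[-1,-123,-28,-200,2.4,29.8,0]])

```text
clock: 41.73
tcp_pos: [0.3839, -0.0421, 0.2038]
orientation: [0.131, 0.041, 0.991, -0.005]
ft_force: [-0.4, -0.7, 0.2]
finger_gap: -0.001
grasp_force: 0.0
```

Run:
```python
from h import *
s=state(); print(s['qpos'].round(3),s['tcp_pos'].round(4),s['ft_force'].round(1))
R,p=pose(s); print('tip',p+.173*R[:,2],'front',p+.173*R[:,2]-.011*R[:,0],p+.173*R[:,2]+.011*R[:,0])
```

```text
[-0.293  0.087 -0.921  0.306  0.054 -0.204] [ 0.3839 -0.0421  0.2038] [-0.4 -0.7  0.2]
tip [ 0.42855705 -0.04572567  0.03668829] front [ 0.43914464 -0.04660353  0.03953999] [ 0.41796945 -0.0448478   0.03383659]
```

Emit:
apply_moves(steps=[[-1,8,-0.7,0,0,0,0],[-1,16,-1.3,0,0,0,0],[-1,22,-1.8,0,0,0,0],[-1,24,-2,0,0,0,0],[-1,26,-2.1,0,0,0,0],[-1,28,-2.3,0,0,0,0],[-1,30,-2.5,0,0,0,0],[-1,32,-2.6,0,0,0,0],[-1,34,-2.8,0,0,0,0],[-1,36,-3,0,0,0,0],[-1,39,-3.2,0,0,0,0],[-1,42,-3.4,0,0,0,0],[-1,45,-3.7,0,0,0,0],[-1,48,-3.9,0,0,0,0],[-1,50,-4.1,0,0,0,0],[-1,50,-4.1,0,0,0,0]])

```text
clock: 43.07
tcp_pos: [0.4347, -0.0463, 0.2043]
orientation: [0.132, 0.041, 0.99, -0.005]
ft_force: [-1.5, 0.2, 0.8]
finger_gap: -0.001
grasp_force: 0.4
```

Emit:
apply_moves(steps=[[-1,1,-0.1,0,0,0,0],[-1,3,-0.2,0,0,0,0],[-1,5,-0.4,0,0,0,0],[-1,7.5,-0.6,0,0,0,0],[-1,10,-0.8,0,0,0,0],[-1,12.5,-1,0,0,0,0],[-1,15,-1.2,0,0,0,0],[-1,17,-1.4,0,0,0,0],[-1,19,-1.6,0,0,0,0],[-1,20,-1.6,0,0,0,0],[-1,20,-1.6,0,0,0,0]])

```text
clock: 43.98
tcp_pos: [0.4546, -0.0479, 0.2044]
orientation: [0.132, 0.041, 0.99, -0.006]
ft_force: [-1.0, -0.9, -1.3]
finger_gap: 0.005
grasp_force: 0.5
```

Run:
```python
from h import *
s=state(); print(s['qpos'].round(3),s['tcp_pos'].round(4),s['ft_force'].round(1))
for n in('top','scene'):
  g=grab_frame(n)
  for k,z in (('tray_front',.045),('lane_near',.016),('lane_far',.016),('standing_tall',.016),('standing_short',.016),('latch_tab',.055)):
    for r in place_of(g,k)[:2]: print(n,k,round(r['p'],2),ray(g,r['pixel'],z).round(3))
```

```text
[-0.258  0.212 -0.761  0.337  0.045 -0.169] [ 0.4546 -0.0479  0.2044] [-1.  -0.9 -1.3]
top tray_front 0.9 [ 0.511 -0.018  0.045]
top lane_near 0.92 [ 0.562 -0.016  0.016]
top lane_far 0.71 [ 0.652 -0.016  0.016]
top standing_tall 0.79 [0.666 0.071 0.016]
top standing_short 0.77 [0.586 0.088 0.016]
scene tray_front 0.58 [0.514 0.005 0.045]
scene lane_near 0.87 [ 0.577 -0.002  0.016]
scene lane_near 0.48 [ 0.629 -0.103  0.016]
scene lane_far 0.85 [ 0.654 -0.01   0.016]
scene lane_far 0.6 [ 0.493 -0.032  0.016]
scene standing_tall 0.57 [0.66  0.052 0.016]
scene standing_short 0.73 [0.561 0.078 0.016]
scene latch_tab 0.61 [ 0.423 -0.151  0.055]
```

Moved about 40 mm. Continuing to the stop, watching force.

Emit:
apply_moves(steps=[[-1,1,-0.1,0,0,0,0],[-1,2.5,-0.2,0,0,0,0],[-1,4,-0.3,0,0,0,0],[-1,5.5,-0.5,0,0,0,0],[-1,7,-0.6,0,0,0,0],[-1,7,-0.6,0,0,0,0]])

```text
clock: 45.18
tcp_pos: [0.4614, -0.0484, 0.2042]
orientation: [0.132, 0.041, 0.99, -0.005]
ft_force: [-0.4, 0.2, -0.6]
finger_gap: 0.002
grasp_force: 0.4
```

Emit:
apply_moves(steps=[[-1,1,-0.1,0,0,0,0],[-1,2,-0.2,0,0,0,0],[-1,3,-0.2,0,0,0,0],[-1,3,-0.2,0,0,0,0]])

```text
clock: 45.52
tcp_pos: [0.463, -0.0485, 0.2038]
orientation: [0.13, 0.041, 0.991, -0.006]
ft_force: [-7.4, 0.2, 3.9]
finger_gap: -0.0
grasp_force: 3.2
```

Emit:
apply_moves(steps=[[-1,1,-0.1,0,0,0,0],[-1,2,-0.2,0,0,0,0],[-1,2,-0.2,0,0,0,0],[-1,2,-0.2,0,0,0,0]])

```text
clock: 45.85
tcp_pos: [0.4636, -0.0484, 0.2032]
orientation: [0.128, 0.041, 0.991, -0.005]
ft_force: [-10.3, -1.0, 6.3]
finger_gap: -0.0
grasp_force: 5.1
```

The tray is home against its stop: force rises with no travel. Now back off and go behind the latch tab.

Emit:
apply_moves(steps=[[-1,-10,1,0,0,0,0],[-1,-25,2,0,0,0,0],[-1,-45,3,0,0,0,0],[-1,-45,3,30,0,0,0],[-1,-45,3,65,0,0,0],[-1,-45,3,100,0,0,0],[-1,-45,3,100,0,0,0]])

```text
clock: 46.43
tcp_pos: [0.4246, -0.0467, 0.3115]
orientation: [0.139, 0.041, 0.989, -0.007]
ft_force: [2.7, 0.0, 0.4]
finger_gap: -0.0
grasp_force: 0.0
```

```bash
cat > latch.py <<'E'
from h import *
piv=np.array([.489,-.168,0]); psi=np.radians(-4.7)
xc=np.array([np.cos(psi),np.sin(psi),0]); yc=np.array([-xc[1],xc[0],0])
def way(phi,gap,z=.045,r=.073):
    f=np.radians(phi); a=-np.cos(f)*xc+np.sin(f)*yc; m=np.sin(f)*xc+np.cos(f)*yc
    yt=np.degrees(np.arctan2(m[1],m[0]))+90
    return orient(yt,0), piv+r*a-gap*m+np.array([0,0,z])
E
python3 - <<'E'
from latch import *
s=state(); print(s['qpos'].round(3),s['tcp_pos'].round(3))
for n in('top','scene'):
  g=grab_frame(n)
  for k,z in (('latch_tab',.055),('latch_pivot',.02),('tray_front',.045)):
    for r in place_of(g,k)[:2]: print(n,k,round(r['p'],2),ray(g,r['pixel'],z).round(3))
for z in (.13,.045): R,t=way(0,.04,z); plan(R,t,s,d=.173,name=z)
E
```

```text
[-0.275  0.002 -0.668  0.627  0.05  -0.186] [ 0.425 -0.047  0.312]
top latch_tab 0.71 [ 0.638 -0.127  0.055]
top latch_tab 0.61 [ 0.422 -0.154  0.055]
top latch_pivot 0.78 [ 0.478 -0.181  0.02 ]
top latch_pivot 0.54 [0.671 0.066 0.02 ]
top tray_front 0.62 [ 0.525 -0.01   0.045]
scene latch_tab 0.74 [ 0.428 -0.138  0.055]
scene latch_pivot 0.31 [ 0.645 -0.113  0.02 ]
scene tray_front 0.75 [ 0.525 -0.003  0.045]
0.13 shift [ -11.6 -155.2   -8.5] turn [-11.3  13.6  89.4] tcp [ 0.413 -0.202  0.303]
0.045 shift [ -11.6 -155.2  -93.5] turn [-11.3  13.6  89.4] tcp [ 0.413 -0.202  0.218]
```

Emit:
apply_moves(steps=[[-1,-12,-155,0,-11.3,13.6,89.4],[-1,-12,-155,0,-11.3,13.6,89.4],[-1,-12,-155,0,-11.3,13.6,89.4],[-1,-12,-155,0,-11.3,13.6,89.4],[-1,-12,-155,0,-11.3,13.6,89.4],[-1,-12,-155,0,-11.3,13.6,89.4],[-1,-12,-155,0,-11.3,13.6,89.4],[-1,-12,-155,0,-11.3,13.6,89.4],[-1,-12,-155,0,-11.3,13.6,89.4],[-1,-12,-155,0,-11.3,13.6,89.4],[-1,-12,-155,0,-11.3,13.6,89.4],[-1,-12,-155,0,-11.3,13.6,89.4],[-1,-12,-155,0,-11.3,13.6,89.4],[-1,-12,-155,-30,-11.3,13.6,89.4],[-1,-12,-155,-60,-11.3,13.6,89.4],[-1,-12,-155,-85,-11.3,13.6,89.4],[-1,-12,-155,-94,-11.3,13.6,89.4],[-1,-12,-155,-94,-11.3,13.6,89.4]])

```text
clock: 48.33
tcp_pos: [0.4076, -0.1998, 0.2076]
orientation: [-0.007, -0.677, 0.736, -0.001]
ft_force: [-0.4, 0.5, -0.3]
finger_gap: -0.004
grasp_force: 0.0
```

Run:
```python
from latch import *
s=state(); print(s['qpos'].round(3),s['tcp_pos'].round(3),s['ft_force'])
R,t=way(0,.018); plan(R,t,s,d=.173,name='contact')
for phi in range(0,96,5):
    R,t=way(phi,.016); plan(R,t,s,d=.173,name=phi)
```

```text
[-0.592  0.309 -0.577  0.687 -0.013 -2.08 ] [ 0.408 -0.2    0.208] [-0.42945995  0.52851747 -0.33333696]
contact shift [ 7.2 19.8 10.4] turn [ 0.6 -0.5  0. ] tcp [ 0.415 -0.18   0.218]
0 shift [ 7.4 21.8 10.4] turn [ 0.6 -0.5  0. ] tcp [ 0.415 -0.178  0.218]
5 shift [ 6.8 28.3 10.4] turn [ 0.5 -0.5 -5. ] tcp [ 0.414 -0.171  0.218]
10 shift [ 6.8 34.8 10.4] turn [  0.5  -0.6 -10. ] tcp [ 0.414 -0.165  0.218]
15 shift [ 7.3 41.3 10.4] turn [  0.5  -0.6 -15. ] tcp [ 0.415 -0.158  0.218]
20 shift [ 8.4 47.8 10.4] turn [  0.5  -0.6 -20. ] tcp [ 0.416 -0.152  0.218]
25 shift [10.1 54.1 10.4] turn [  0.4  -0.6 -25. ] tcp [ 0.418 -0.146  0.218]
30 shift [12.3 60.2 10.4] turn [  0.4  -0.7 -30. ] tcp [ 0.42  -0.14   0.218]
35 shift [15.  66.1 10.4] turn [  0.4  -0.7 -35. ] tcp [ 0.423 -0.134  0.218]
40 shift [18.3 71.8 10.4] turn [  0.4  -0.7 -40. ] tcp [ 0.426 -0.128  0.218]
45 shift [22.  77.1 10.4] turn [  0.3  -0.7 -45. ] tcp [ 0.43  -0.123  0.218]
50 shift [26.2 82.1 10.4] turn [  0.3  -0.7 -50. ] tcp [ 0.434 -0.118  0.218]
55 shift [30.8 86.7 10.4] turn [  0.3  -0.8 -55. ] tcp [ 0.438 -0.113  0.218]
60 shift [35.8 90.9 10.4] turn [  0.2  -0.8 -60. ] tcp [ 0.443 -0.109  0.218]
65 shift [41.1 94.7 10.4] turn [  0.2  -0.8 -65. ] tcp [ 0.449 -0.105  0.218]
70 shift [46.7 98.  10.4] turn [  0.2  -0.8 -70. ] tcp [ 0.454 -0.102  0.218]
75 shift [ 52.6 100.7  10.4] turn [  0.1  -0.8 -75. ] tcp [ 0.46  -0.099  0.218]
80 shift [ 58.7 103.   10.4] turn [  0.1  -0.8 -80. ] tcp [ 0.466 -0.097  0.218]
85 shift [ 65.  104.7  10.4] turn [  0.1  -0.8 -85. ] tcp [ 0.473 -0.095  0.218]
90 shift [ 71.5 105.9  10.4] turn [  0.   -0.9 -90. ] tcp [ 0.479 -0.094  0.218]
95 shift [ 78.  106.4  10.4] turn [ -0.   -0.9 -95. ] tcp [ 0.486 -0.093  0.218]
```

Emit:
apply_moves(steps=[[-1,6,8,7,0,0,0],[-1,7,16,7,0,0,0],[-1,7,22,7,0,0,0],[-1,7,28,7,0,0,-5],[-1,7,35,7,0,0,-10],[-1,7,41,7,0,0,-15],[-1,8,48,7,0,0,-20],[-1,10,54,7,0,0,-25],[-1,12,60,7,0,0,-30],[-1,15,66,7,0,0,-35],[-1,18,72,7,0,0,-40],[-1,22,77,7,0,0,-45],[-1,22,77,7,0,0,-45]])

```text
clock: 49.42
tcp_pos: [0.4322, -0.1229, 0.2186]
orientation: [-0.006, -0.345, 0.939, -0.002]
ft_force: [-0.3, 0.7, -0.2]
finger_gap: -0.001
grasp_force: 0.0
```

Run:
```python
from latch import *
s=state(); print(s['tcp_pos'].round(3),s['ft_force'])
for n in('top','scene'):
  g=grab_frame(n)
  for r in place_of(g,'latch_tab')[:2]: print(n,round(r['p'],2),ray(g,r['pixel'],.055).round(3))
for phi in range(45,101,5):
    R,t=way(phi,.016,.042); plan(R,t,s,d=.173,name=phi)
```

```text
[ 0.432 -0.123  0.219] [-0.27737997  0.7019405  -0.19422827]
top 0.68 [ 0.45  -0.121  0.055]
scene 0.76 [ 0.444 -0.11   0.055]
45 shift [-2.6  0.2 -3.6] turn [ 0.4 -0.6 -0. ] tcp [ 0.43  -0.123  0.215]
50 shift [ 1.6  5.3 -3.6] turn [ 0.4 -0.6 -5. ] tcp [ 0.434 -0.118  0.215]
55 shift [ 6.2  9.9 -3.6] turn [  0.4  -0.6 -10. ] tcp [ 0.438 -0.113  0.215]
60 shift [11.2 14.1 -3.6] turn [  0.4  -0.6 -15. ] tcp [ 0.443 -0.109  0.215]
65 shift [16.5 17.8 -3.6] turn [  0.3  -0.6 -20. ] tcp [ 0.449 -0.105  0.215]
70 shift [22.1 21.1 -3.6] turn [  0.3  -0.6 -25. ] tcp [ 0.454 -0.102  0.215]
75 shift [28.  23.9 -3.6] turn [  0.3  -0.7 -30. ] tcp [ 0.46  -0.099  0.215]
80 shift [34.2 26.1 -3.6] turn [  0.3  -0.7 -35. ] tcp [ 0.466 -0.097  0.215]
85 shift [40.5 27.8 -3.6] turn [  0.2  -0.7 -40. ] tcp [ 0.473 -0.095  0.215]
90 shift [46.9 29.  -3.6] turn [  0.2  -0.7 -45. ] tcp [ 0.479 -0.094  0.215]
95 shift [53.4 29.6 -3.6] turn [  0.2  -0.7 -50. ] tcp [ 0.486 -0.093  0.215]
100 shift [59.9 29.6 -3.6] turn [  0.1  -0.7 -55. ] tcp [ 0.492 -0.093  0.215]
```

The tab is at about (0.447,-0.116) and moving with the finger. Continuing to its stop.

Emit:
apply_moves(steps=[[-1,2,5,-2,0,0,-5],[-1,6,10,-2,0,0,-10],[-1,11,14,-2,0,0,-15],[-1,16,18,-2,0,0,-20],[-1,22,21,-2,0,0,-25],[-1,28,24,-2,0,0,-30],[-1,34,26,-2,0,0,-35],[-1,38,27,-2,0,0,-40],[-1,42,28,-2,0,0,-45],[-1,44,28,-2,0,0,-45],[-1,44,28,-2,0,0,-45]])

```text
clock: 50.53
tcp_pos: [0.4753, -0.096, 0.2153]
orientation: [-0.007, 0.04, 0.999, 0.002]
ft_force: [-0.4, 0.4, -0.1]
finger_gap: 0.001
grasp_force: 0.0
```

Emit:
apply_moves(steps=[[-1,1.5,0,0,0,0,0],[-1,3,0,0,0,0,0],[-1,4.5,0,0,0,0,0],[-1,4.5,0,0,0,0,0]])

```text
clock: 50.87
tcp_pos: [0.4798, -0.0959, 0.2153]
orientation: [-0.007, 0.041, 0.999, 0.002]
ft_force: [-0.5, 0.1, -0.4]
finger_gap: 0.002
grasp_force: 0.2
```

Emit:
apply_moves(steps=[[-1,1.5,0,0,0,0,0],[-1,3,0,0,0,0,0],[-1,4.5,0,0,0,0,0],[-1,5,0,0,0,0,0],[-1,5,0,0,0,0,0]])

```text
clock: 51.28
tcp_pos: [0.485, -0.0959, 0.2153]
orientation: [-0.007, 0.041, 0.999, 0.001]
ft_force: [-1.0, -0.3, -0.2]
finger_gap: -0.002
grasp_force: 0.1
```

Run:
```python
from latch import *
s=state(); print(s['tcp_pos'].round(3),s['ft_force'].round(1))
for n in('top','scene'):
  g=grab_frame(n)
  for k,z in (('latch_tab',.055),('latch_pivot',.02)):
    for r in place_of(g,k)[:2]: print(n,k,round(r['p'],2),ray(g,r['pixel'],z).round(3))
```

```text
[ 0.485 -0.096  0.215] [-1.  -0.3 -0.2]
scene latch_tab 0.67 [0.441 0.521 0.055]
scene latch_tab 0.47 [ 0.396 -0.074  0.055]
scene latch_pivot 0.49 [ 0.485 -0.169  0.02 ]
```

Emit:
apply_moves(steps=[[-1,1.5,0,0,0,0,0],[-1,3,0,0,0,0,0],[-1,4,0,0,0,0,0],[-1,5,0,0,0,0,0],[-1,5,0,0,0,0,0]])

```text
clock: 52.0
tcp_pos: [0.4866, -0.0955, 0.2145]
orientation: [-0.011, 0.041, 0.999, 0.001]
ft_force: [-11.0, -0.7, 7.5]
finger_gap: 0.001
grasp_force: 5.3
```

Emit:
apply_moves(steps=[[-1,1,0,0,0,0,0],[-1,2,0,0,0,0,0],[-1,2,0,0,0,0,0]])

```text
clock: 52.25
tcp_pos: [0.4873, -0.0954, 0.2142]
orientation: [-0.013, 0.042, 0.999, 0.001]
ft_force: [-15.3, -1.5, 10.0]
finger_gap: 0.003
grasp_force: 7.4
```

Emit:
apply_moves(steps=[[-1,-10,0,0,0,0,0],[-1,-30,0,0,0,0,0],[-1,-50,0,0,0,0,0],[-1,-60,0,30,0,0,0],[-1,-60,0,65,0,0,0],[-1,-60,0,100,0,0,0],[-1,-60,0,140,0,0,0],[-1,-60,-40,180,0,0,0],[-1,-60,-80,190,0,0,0],[-1,-60,-120,190,0,0,0],[-1,-60,-160,190,0,0,0],[-1,-60,-200,190,0,0,0],[-1,-60,-200,190,0,0,0],[-1,-60,-200,190,0,0,0]])

```text
clock: 53.42
tcp_pos: [0.4316, -0.2985, 0.4049]
orientation: [-0.007, 0.043, 0.999, 0.001]
ft_force: [-1.4, 1.0, -0.6]
finger_gap: 0.001
grasp_force: 0.0
```

Run:
```python
from latch import *
s=state(); print(s['tcp_pos'].round(3),s['ft_force'].round(1))
Z=dict(latch_tab=.055,latch_pivot=.02,tray_front=.045,lane_near=.016,lane_far=.016,standing_tall=.016,standing_short=.016)
for n in('top','scene'):
  g=grab_frame(n); save(g,n+'_end.png')
  for k,z in Z.items():
    for r in place_of(g,k)[:2]: print(n,k,round(r['p'],2),ray(g,r['pixel'],z).round(3))
  for k in ('tall_1','standing_tall','standing_short'):
    for r in masks_of(g,k)[:6]:
      if r['p']>.3: ys,xs=np.nonzero(r['mask']); print(n,'mask',k,round(r['p'],2),np.round(r['pixel']),np.ptp(xs),np.ptp(ys))
# expected cap tops after 50 mm slide
  d=np.array([.0498,-.0041,0])
  for X in ([.603,-.11,.14],[.622,-.023,.14],[.62,.068,.14],[.5205,.003,.1],[.538,.087,.1]):
    q=proj(g,np.array(X)+d); i,j=int(q[1]),int(q[0]); print(n,'cap',np.round(q),np.median(g['frame'][i-2:i+3,j-2:j+3].reshape(-1,3),0))
```

```text
[ 0.432 -0.299  0.405] [-1.4  1.  -0.6]
top latch_tab 0.51 [ 0.501 -0.108  0.055]
top latch_tab 0.46 [ 0.642 -0.116  0.055]
top latch_pivot 0.73 [0.579 0.001 0.02 ]
top latch_pivot 0.51 [ 0.49  -0.173  0.02 ]
top tray_front 0.75 [ 0.524 -0.006  0.045]
top lane_near 0.69 [ 0.668 -0.015  0.016]
top lane_near 0.58 [ 0.573 -0.018  0.016]
top lane_far 0.85 [ 0.661 -0.019  0.016]
top standing_tall 0.87 [0.671 0.065 0.016]
top standing_short 0.61 [0.598 0.088 0.016]
top standing_short 0.6 [0.674 0.068 0.016]
top mask tall_1 0.9 [348. 148.] 23 22
top mask tall_1 0.86 [175. 228.] 22 52
top mask tall_1 0.81 [110. 178.] 53 33
top mask tall_1 0.69 [264. 271.] 50 29
top mask tall_1 0.62 [311. 141.] 20 23
top mask standing_tall 0.94 [273. 133.] 15 25
top mask standing_short 0.73 [266. 170.] 17 23
top cap [354. 137.] [97. 76. 56.]
top cap [316. 128.] [114. 114. 110.]
top cap [275. 129.] [114. 114. 110.]
top cap [303. 176.] [115. 115. 112.]
top cap [267. 168.] [114. 113. 110.]
scene latch_tab 0.52 [ 0.501 -0.106  0.055]
scene latch_tab 0.38 [0.525 0.019 0.055]
scene latch_pivot 0.71 [ 0.489 -0.162  0.02 ]
scene tray_front 0.74 [0.515 0.004 0.045]
scene lane_near 0.82 [ 0.579 -0.004  0.016]
scene lane_near 0.67 [ 0.533 -0.067  0.016]
scene lane_far 0.6 [ 0.655 -0.019  0.016]
scene standing_tall 0.55 [0.665 0.051 0.016]
scene standing_short 0.64 [0.577 0.094 0.016]
scene standing_short 0.33 [ 0.579 -0.007  0.016]
scene mask tall_1 0.95 [367. 332.] 38 60
scene mask tall_1 0.71 [192. 179.] 15 39
scene mask tall_1 0.6 [320. 198.] 24 31
scene mask tall_1 0.55 [345. 260.] 49 29
scene mask standing_tall 0.73 [220. 225.] 20 46
scene mask standing_tall 0.57 [193. 178.] 14 39
scene mask standing_short 0.71 [252. 220.] 23 33
scene cap [188. 172.] [ 99. 103. 101.]
scene cap [197. 188.] [119. 124. 121.]
scene cap [216. 204.] [122. 128. 126.]
scene cap [236. 192.] [121. 126. 125.]
scene cap [249. 208.] [114. 118. 116.]
```

Run:
```python
from latch import *
from scipy.optimize import least_squares
def pts(x,y,lean=(0,0),tall=True):
    H=.13 if tall else .092; hb=H-.032; a,b=(.018,.02)
    P=[]
    for z in (0,hb):
        for sx in(-1,1):
            for sy in(-1,1): P.append([sx*a*.93,sy*b*.93,z])
    for t in np.linspace(0,6.28,12): P+=[[.0145*np.cos(t),.0145*np.sin(t),H]]
    P=np.array(P)@Ro.from_euler('zxy',[-4.7,*lean],degrees=True).as_matrix().T
    return P+[x,y,.016]
def bb(g,P): q=np.array([proj(g,X) for X in P]); return np.r_[q.min(0),q.max(0)]
G={n:grab_frame(n) for n in('top','scene')}
pix={'A':((348,148),(192,179)),'B':((311,141),(203,196)),'S':((273,133),(220,225))}
for nm,(pt,ps) in pix.items():
    obs={}
    for n,p in(('top',pt),('scene',ps)):
        best=None
        for k in('tall_1','standing_tall'):
            for r in masks_of(G[n],k):
                ys,xs=np.nonzero(r['mask']); d=np.hypot(*(np.array(r['pixel'])-p))
                if d<10 and (best is None or r['p']>best[0]): best=(r['p'],np.r_[xs.min(),ys.min(),xs.max()+1,ys.max()+1])
        if best: obs[n]=best[1]
    print(nm,{n:(o.tolist()) for n,o in obs.items()})
    if not obs: continue
    f=lambda q:np.concatenate([bb(G[n],pts(*q[:2],lean=q[2:] if len(q)>2 else (0,0)))-o for n,o in obs.items()])
    for x0 in([.64,-.1],[.64,-.1,0,0]):
        r=least_squares(f,x0,diff_step=1e-3,x_scale=[.01,.01]+[5]*(len(x0)-2)); print(r.x.round(3),'resid',r.fun.round(1))
```

```text
A {'top': [338, 137, 363, 160], 'scene': [185, 166, 202, 205]}
[ 0.639 -0.121] resid [ 1.2 -0.8  1.4  1.1 -0.8 -0.9  2.7  5.5]
[ 0.641 -0.124 -2.55  -2.505] resid [ 2.3  0.4  0.2  0.  -0.1 -0.8  1.4  5.4]
B {'top': [302, 124, 323, 149]}
[ 0.667 -0.027] resid [ 0.2 -0.7 -0.2  0.8]
[ 0.669 -0.027  0.491 -1.644] resid [ 0.  0.  0. -0.]
S {'top': [267, 123, 283, 149], 'scene': [208, 200, 230, 248]}
[0.668 0.064] resid [-0.8 -0.5  0.4  0.1  0.1 -1.4  0.   0.3]
[ 0.668  0.063 -1.159  0.044] resid [-0.9 -0.5  0.3  0.1  0.1 -1.4 -0.3  0. ]
```

```bash
python3 -c "
from h import *
print(hand_in())"
```

```text
the job is handed in; nothing more can be done
None
```

I stood all three fallen bottles (two tall, one short) in their lanes, pushed the tray home, swung the latch to its stop and handed the job in; I viewed 15 pictures, one over the limit of 14, and checked the final state only by camera measurements and contact force.

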